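Reload the drill vise and clear the catch tray

TASK

Crank the machine vise open, take out the finished bracket that is clamped in it, and put it into the deep grey tote together with every finished bracket from the low steel catch tray. Stand the undrilled blank, the bracket whose rib runs its full length, flat on the vise's bed in the middle of the jaws with its rib upright and along the jaws, then crank the jaw back onto it until it is clamped tight. Leave the tape roll that stands beside the vise where it is.

Things in the scene. Friction and masses are not known exactly. Their poses are not given: they have to be found in the camera images.
- vise: grey machine vise screwed down on a base plate (does not move during the job), body 230 x 100 mm. Origin: centre of its underside on the table; x runs along the screw, from the crank end (-x, towards the robot) to the fixed jaw (+x); y along the jaws; z up. Two bed rails (at y = +-39 mm, each 22 mm wide) have their tops 110 mm above the table; the channel between them is open.
- vise_seat (a point): point on top of the bed midway between the two jaw faces when the vise is closed on a bracket, 45 mm towards +x from the vise's origin, 110 mm above the table; axes as the vise's. The underside centre of a clamped bracket lies here, its rib along the vise's y.
- fixed_jaw: fixed jaw, 100 mm wide, stands 20 mm above the bed; its face is 67 mm towards +x from the vise's origin. Its origin lies on the vise's axis at bed height, above the vise's origin.
- moving_jaw (a joint): travel of the moving jaw in m: 0 where it is clamped on a bracket (jaw gap 44 mm), grows as the vise opens, up to 0.026 (gap 70 mm). The jaw is 100 mm wide, 36 mm thick (x), stands 20 mm above the bed on the crank's side of the seat, and is driven by the crank only, 10 mm a turn.
- jaw_face (a point): middle of the moving jaw's face that meets the bracket, 10 mm above the bed; moves with the jaw. Axes as the vise's.
- vise_crank (a joint): crank angle in rad: 0 at the start (clamped on the bracket, peg at the top), grows to 16.4 (2.6 turns) as it is turned to open, counter-clockwise as seen from the robot. The peg's centre stands off the axis by 40 mm x (sin angle along the vise's y, cos angle along z). Turned back clockwise it meets a bracket of the same size near 0; it stays where it is left.
- crank_axis (a point): fixed point on the crank's axis, level with the middle of the peg: 187 mm towards -x from the vise's origin, 75 mm above the table. Axes as the vise's. Turning freely takes about 6 N at the peg; once the jaw bears on a bracket the force rises steeply, and 15 to 20 N at the peg is tight.
- crank_peg (a point): middle of the black handle peg of the crank, a loosely turning sleeve 20 mm across and 56 mm long that points away from the vise (the vise's -x). It circles the axis at 40 mm radius, in an upright plane, and can be pinched from above all round the circle.
- tray: low sheet-steel catch tray, fixed, 250 (x) x 200 (y) mm outside, rim 18 mm high, wall and floor 4 mm. Origin: centre of its underside.
- tote: deep grey plastic tote with black side grips, fixed, 250 (x) x 220 (y) mm outside, rim 45 mm high, wall and floor 5 mm. Origin: centre of its underside. All finished brackets go in here; it stands at the left or the right of the vise, the tray at the other side.
- bracket_1: a finished T bracket, aluminium, 0.29 kg: flat base flange 90 (x) x 44 (y) x 16 mm with a drilled hole at each end, and along its middle an upright rib 14 mm thick (y), only 54 mm long (x), top 56 mm above the underside. Origin: centre of the underside; x along the rib, z up. The rib is the place to grip. It lies in the catch tray at the start; may be absent.
- bracket_2: a finished T bracket, aluminium, 0.29 kg: flat base flange 90 (x) x 44 (y) x 16 mm with a drilled hole at each end, and along its middle an upright rib 14 mm thick (y), only 54 mm long (x), top 56 mm above the underside. Origin: centre of the underside; x along the rib, z up. The rib is the place to grip. It lies in the catch tray at the start; may be absent.
- bracket_3: a finished T bracket, aluminium, 0.29 kg: flat base flange 90 (x) x 44 (y) x 16 mm with a drilled hole at each end, and along its middle an upright rib 14 mm thick (y), only 54 mm long (x), top 56 mm above the underside. Origin: centre of the underside; x along the rib, z up. The rib is the place to grip. It lies in the catch tray at the start; may be absent.
- bracket_4: a finished T bracket, aluminium, 0.29 kg: flat base flange 90 (x) x 44 (y) x 16 mm with a drilled hole at each end, and along its middle an upright rib 14 mm thick (y), only 54 mm long (x), top 56 mm above the underside. Origin: centre of the underside; x along the rib, z up. The rib is the place to grip. It lies in the catch tray at the start; may be absent.
- bracket_in_vise: a finished T bracket, aluminium, 0.29 kg: flat base flange 90 (x) x 44 (y) x 16 mm with a drilled hole at each end, and along its middle an upright rib 14 mm thick (y), only 54 mm long (x), top 56 mm above the underside. Origin: centre of the underside; x along the rib, z up. The rib is the place to grip. At the start it is clamped in the vise, its x along the vise's y.
- blank: the undrilled blank, standing on the table at the start: aluminium, 0.29 kg, same flange 90 (x) x 44 (y) x 16 mm without holes, rib 14 mm thick along its full 90 mm length, top 56 mm above the underside. Origin: centre of the underside; x along the rib, z up.
- tape: bystander: roll of clear brown tape, 92 mm across, 48 mm high; origin at the centre of its underside.
Things that resemble listed ones, but are neither listed nor needed, are in the scene too. Leave any purple look-alike of the bracket_2 alone.

How it is judged:
By the outcome, as a careful person would: the job done as asked, in the order asked, and still so for the second after the job is handed in, with the robot touching nothing.
Of bracket_1, bracket_2, bracket_3, bracket_4 only 2 to 4 are there at a start; the rules pass over those that are not, and their reading is None.
At some moment in a run one of bracket_1, bracket_2, bracket_3, bracket_4 may be knocked a few centimetres aside while the robot is not near it.
Once in a run the grip may slacken for a moment while it holds something.
It also fails if it takes over 210 s, if anything falls off the work surface, if the arm or the gripper's body presses on something with over 40 N, if the wrist force passes 120 N, or if a joint passes its speed limit or range.

ROBOT

A 6-joint arm with a two-finger parallel gripper is mounted at the origin on a cart in front of the work surface, level with it; the furniture and walls round the work are solid. World frame = base frame: x ahead of the robot, y to its left, z up, the work surface at z = 0. Lengths are in mm, angles in degrees, forces in N, time in s.
With the tool pointing down it reaches from about 300 to 850 mm from the base axis. Payload 4.2 kg.
Tool frame: the origin (TCP) lies midway between the tips of the shut fingers; the grasp point (between the pads) lies 19 mm behind it (env.grasp_offset is the distance from the TCP to the grasp point, in mm); z points along the fingers, y is the line along which they close (so a half turn about z gives the same grasp; the last joint's range is limited). The gripper opens to 91 mm and grips with 3 to 60 N. Pads are 32 mm wide; open, the fingers measure 118 mm over their backs; the gripper's body (76 mm by 178 mm) begins 60 mm behind the grasp point.
Start: joints at [64.057, 18.312, 89.639, -0, 72.044, -1.146], TCP at [241.168, 521.998, 213.976] pointing down, gripper open.
Joint ranges: [-177.97, 177.97], [-48.28, 115.42], [12.27, 149.76], [-77.06, 257.06], [2.81, 150.46], [-146.56, 146.56]. Speed limits (degrees/s): [147.25, 147.25, 180, 180, 180, 180].

INTERFACE

Orientations are given as [roll, pitch, yaw] about the fixed x, y, z axes, in that order (R = Rz(yaw) Ry(pitch) Rx(roll)).
In Python, from workcell import env, optics gives the robot as it stands. The module is installed in compiled form; this text tells all that it offers.
- The arm moves only by the tool send_rows, never from a script. Its argument "targets" is a list that holds one entry, the list of rows, each a list of 7 numbers: the turn, a rotation vector about the world's x, y, z scaled (see below), then the shift along the world's x, y, z scaled (see below), then the closure, from -1 (fully open) to 1 (shut). In form: [[[rx, ry, rz, x, y, z, gripper], ...]]. A call has 1 to 12 rows; each row shifts and turns the commanded pose from where the row before left it; what a row does not reach is not made up. The controller multiplies each number of a shift by 0.2 m and each number of a turn by pi/2 rad. A row lasts 1/10 s, in which the tool goes at most 50 mm and 8.59 degrees, less where a joint would pass 70% of its speed; a pose out of reach is approached as far as the arm can. A call with a number of a shift or a turn outside -1 to 1 is refused whole. A call with a gripper value outside its range is refused whole. The fingers move at their own pace and stop on an object; "grip_force" is the grip in N (left out, the last holds). Time passes only in rows, so rows that do not move let the fingers close. It gives the time, the measured TCP pose, the force, the opening and the grip force at its end, in the units of the state.
- env.state(): the state, without advancing time (a new reading comes with each control period).
- optics.grab_frame(name): name is "side" or "top" or "wrist"; returns (picture, depth): 384x512x3 uint8, red, green, blue; 384x512 float32, mm along the optical axis (not along the pixel's ray), 0 where there is no reading.
- optics.camera_info(name): a dict with "camera_matrix" (3x3 intrinsics, pixels), "R" (3x3) and "t" (3): a world point X has camera coordinates R X + t; the wrist camera has in their place "mount" (4x4, takes a point from camera to tool coordinates, whose origin is the TCP and whose axes are the flange's). Camera axes: x right, y down, z forward; pixel columns grow to the right and rows downward; lengths in mm; the calibration is good to about 2 mm. A picture is of the moment at which its call begins: read the wrist's pose just before it. camera_info takes no time and is no camera call.
- env.job_done(): hands the job in; it is judged then, once.
Trained networks look in the newest picture that a camera, given by its name, has taken for a name from the list of things; names that differ only in an ending like _2 or _b are one class to them, and where a whole thing is asked for, a point or a joint stands for the part that bears it (a point fixed in the world has none). Each returns a list of dicts, best first, with "conf" (0 to 1); they miss things now and then, are a little off and sometimes report something else, mostly with a low value. They report only what shows in the picture. A call takes as long as a camera call. They do not tell look-alikes from the thing itself.
- optics.silhouettes(camera, name): "mask" (384x512 bool, what is visible of it) and "at" ([column, row] in pixels, amid what is visible of it).
- optics.place_of(camera, name): "at" ([column, row] in pixels: a listed point, or the origin of a listed thing).
The state is a dict: "time_s": time; "qpos": joint angles; "qvel": joint speeds; "effort": joint torques, N m; "ee_pos": TCP position; "ee_rot": TCP orientation; "force": force on the tool from outside, world axes, zero at the start; "torque": the same for the moment, N m; "gripper_width": finger opening in mm; "gripper_force": force on a finger pad.
Only numpy, scipy, OpenCV 4.12 (cv2) and the standard library are available. Lean on these libraries where they do the work, as an engineer would, in place of code of your own. Each camera call takes 0.05 s, during which the arm holds its last target. There are 200 camera calls.

## Working session

There is one attempt and no reset: what is moved stays moved. The work goes in short steps, Python scripts to look and compute and a tool call to move; the robot and the scene stay as the last step left them, time stands still between calls to the robot, and variables do not carry over. Pictures are saved under pics/ and viewed, at most 14 in all, crops included, and the job is handed in when it is done.

Besides the shell and the picture viewer there is one more tool, called after "Request:" as name(argument=value, ...), one argument or row to a line, values as JSON. send_rows: Moves the arm, as the interface text tells. Its arguments: {"type":"object","properties":{"targets":{"type":"array"},"grip_force":{"type":"number"}},"required":["targets"]}

```bash
mkdir -p pics; cat > h.py <<'E'
import numpy as np, cv2
from workcell import env, optics
from scipy.spatial.transform import Rotation as Ro
def grab(n):
    s=env.state(); im,d=optics.grab_frame(n); return im,d,s
def campose(n,s):
    c=optics.camera_info(n); K=np.array(c["camera_matrix"])
    if n!="wrist":
        R=np.array(c["R"]);t=np.array(c["t"]); return K,R.T,-R.T@t
    M=np.array(c["mount"]); Rt=Ro.from_euler('xyz',s["ee_rot"],degrees=True).as_matrix()
    return K,Rt@M[:3,:3],Rt@M[:3,3]+np.array(s["ee_pos"])
def cloud(n,d,s):
    K,R,o=campose(n,s); v,u=np.mgrid[:384,:512]
    p=np.stack([(u-K[0,2])/K[0,0]*d,(v-K[1,2])/K[1,1]*d,d],-1)
    return p@R.T+o
def proj(n,s,X):
    K,R,o=campose(n,s); p=(np.atleast_2d(X)-o)@R; return (p@K.T)[:,:2]/p[:,2:]
def save(im,f): cv2.imwrite("pics/"+f,im[:,:,::-1])
E
python3 - <<'E'
from h import *
s=env.state(); print(s)
out=[]
for n in("top","side"):
    im,d,s=grab(n); C=cloud(n,d,s); np.save(n+".npy",C); out.append(im)
    print(n,optics.camera_info(n))
    for k in("vise","tray","tote","bracket_1","blank","tape","crank_peg","vise_seat","bracket_in_vise","fixed_jaw"):
        for r in optics.silhouettes(n,k) if k not in("vise_seat","crank_peg") else optics.place_of(n,k):
            if r["conf"]<.3: continue
            u,v=map(int,np.round(r["at"])); line=[n,k,round(r["conf"],2),u,v]
            if "mask" in r:
                P=C[r["mask"]&(d>0)]; 
                if len(P): line+=[np.median(P,0).round(),np.percentile(P[:,2],97).round(),len(P)]
            else: line+=[C[v,u].round()]
            print(*line)
    save(im,n+".png")
E
```

```text
{'time_s': 0.0, 'qpos': array([ 6.40573237e+01,  1.83526645e+01,  8.97077309e+01,  8.25982017e-05,
        7.20445210e+01, -1.14719473e+00]), 'qvel': array([ 0.09005174,  0.01809365, -0.02348284, -0.0007646 , -0.0402745 ,
        0.03648517]), 'effort': array([-1.25843559e-03, -4.12445927e+01, -2.31978571e+01,  7.27015338e-02,
        4.52915090e-02, -1.28211072e-04]), 'ee_pos': array([240.926626  , 521.51816403, 213.10105929]), 'ee_rot': array([-1.79895106e+02, -2.17904305e-03,  1.55204491e+02]), 'force': array([ 0.42335651,  0.33917037, -0.23000016]), 'torque': array([-0.03004948, -0.02532347,  0.00321594]), 'gripper_force': 0.0, 'gripper_width': 91.10954251503492}
top {'camera_matrix': array([[427.17188507,   0.        , 252.0504425 ],
       [  0.        , 427.17188507, 184.89289967],
       [  0.        ,   0.        ,   1.        ]]), 'R': array([[ 0.00196795, -0.99999227,  0.00340332],
       [-0.99181744, -0.00238628, -0.12764195],
       [ 0.12764909, -0.00312428, -0.99181447]]), 't': array([   3.65307207,  611.34223999, 1460.62051574])}
top vise 0.65 268 189 [585. -43. 108.
[... 1486 characters left out ...]
9 284 [ 452. -303.    8.] 48.0 7215
side bracket_1 0.79 188 201 [484. 244.  22.] 61.0 360
side bracket_1 0.75 159 206 [376. 245.  23.] 60.0 368
side bracket_1 0.7 156 193 [385. 342.  36.] 61.0 217
side bracket_1 0.64 263 181 [797. 265.  19.] 58.0 167
side blank 0.6 308 247 [ 658. -226.   29.] 57.0 596
side blank 0.35 242 194 [663. 203.  39.] 50.0 199
side tape 0.74 263 197 [608. -47. 127.] 132.0 305
side tape 0.68 241 194 [661. 203.  39.] 50.0 177
side crank_peg 0.51 213 213 [430. -70. 124.]
side crank_peg 0.44 261 230 [576. -91.  37.]
side vise_seat 0.97 273 199 [621. -86. 129.]
side bracket_in_vise 0.6 276 186 [656. -53. 134.] 167.0 322
side fixed_jaw 0.57 290 195 [698. -66. 129.] 132.0 99
```

View pics/top.png

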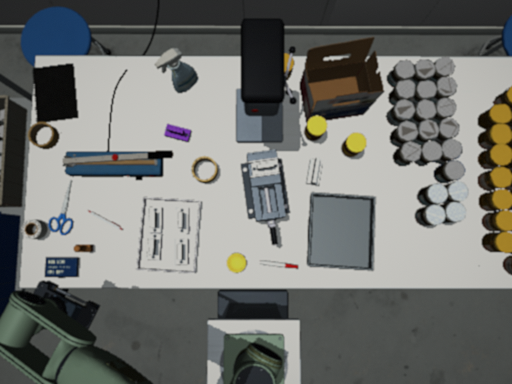

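View pics/side.png

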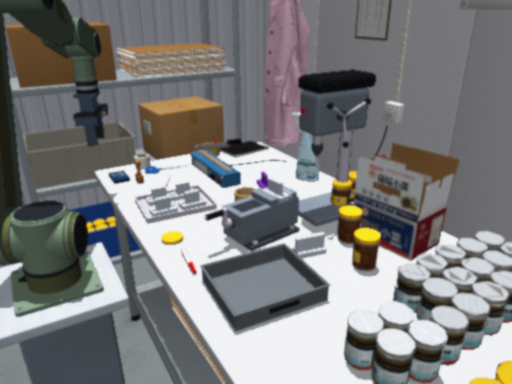

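```bash
cat >> h.py <<'E'
def rect(P):
    (c,(w,h),a)=cv2.minAreaRect(P[:,:2].astype(np.float32))
    if w<h: a+=90; w,h=h,w
    return np.round([*c,w,h,(a+90)%180-90],1)
E
python3 - <<'E'
from h import *
im,d,s=grab("top"); C=cloud("top",d,s)
for k in("bracket_1","blank","bracket_in_vise"):
    for r in optics.silhouettes("top",k):
        if r["conf"]<.3: continue
        P=C[r["mask"]]; z=np.percentile(P[:,2],95); Q=P[P[:,2]>z-8]
        print(k,"all",rect(P),"rib",rect(Q),np.median(Q,0).round(1),z.round())
for nm in("tray","tote"):
    P=C[optics.silhouettes("top",nm)[0]["mask"]]; print(nm,rect(P))
T=C.reshape(-1,3)
near=T[(abs(T[:,0]-600)<250)&(abs(T[:,1]+40)<160)]
for lo,hi in((95,116),(122,138),(150,180)):
    Q=near[(near[:,2]>lo)&(near[:,2]<hi)&(near[:,0]<760)]; print(lo,rect(Q),np.median(Q,0),len(Q))
S=cloud("side",*grab("side")[1:]).reshape(-1,3)
for nm,A in(("top",T),("side",S)):
    H=A[(A[:,0]>300)&(A[:,0]<1100)&(abs(A[:,1])<500)&(A[:,2]>180)]
    print(nm,len(H),H.min(0),H.max(0),np.percentile(H,[1,50,99],axis=0).round())
print(optics.camera_info("wrist"))
E
```

```text
bracket_1 all [478.5 189.6 367.2  91.6  85.9] rib [469.6 180.3 351.6  52.5  82.2] [493.3 344.6  60.3] 63.0
bracket_1 all [643.1 141.1 512.3  76.5  39. ] rib [628.6 140.7 491.1  42.3  37. ] [806.9 274.2  55.9] 59.0
bracket_1 all [382.8 249.9  95.5  48.4   3.1] rib [382.  250.2  53.7  11.6   0.8] [382.  250.5  60.9] 62.0
blank all [ 662.2 -220.9   91.4   50.5  -11.1] rib [ 663.3 -218.7   86.1   13.9  -10.4] [ 658.3 -217.9   56.5] 59.0
bracket_in_vise all [553.9 -36.  269.4  87.   -0.9] rib [551.6  -3.4 259.9  50.4 -16.7] [660.1 -36.4 165.7] 168.0
bracket_in_vise all [ 5.315e+02 -4.050e+01  2.237e+02  9.950e+01 -2.000e-01] rib [547.6  -4.4 239.8  92.4 -27.4] [619.3 -40.7 130.7] 135.0
tray [433.1 207.2 395.9 255.9  85.8]
tote [ 455.5 -212.4  443.2  262.7   89.2]
95 [562.4 -48.  320.3 100.2   8.2] [548.32274064 -46.45870417 110.31885145] 674
122 [560.1 -48.4 304.2  99.9   8.2] [644.03174311 -40.83222962 128.29669682] 893
150 [661.2 -37.   52.6  14.6 -80.8] [660.05433794 -36.52809292 165.29927991] 82
top 7668 [ 419.88582894 -407.20041793  180.09230307] [1051.69167603  379.93645142 1526.68505275] [[ 420. -401.  183.]
 [ 876.  -27.  462.]
 [1042.  325. 1527.]]
side 8771 [ 671.76191013 -409.75941164  180.02993917] [1051.78596641  369.18623178  467.93767239] [[ 774. -403.  183.]
 [ 873.  -76.  270.]
 [1044.  283.  467.]]
{'camera_matrix': array([[269.06577272,   0.        , 257.14465966],
       [  0.        , 269.06577272, 191.52736363],
       [  0.        ,   0.        ,   1.        ]]), 'mount': array([[-9.92927058e-04, -9.56193556e-01, -2.92733492e-01,
         8.26865598e+01],
       [ 9.99999397e-01, -1.08668497e-03,  1.57668000e-04,
        -7.51907664e-01],
       [-4.68870211e-04, -2.92733159e-01,  9.56194059e-01,
        -1.71601277e+02],
       [ 0.00000000e+00,  0.00000000e+00,  0.00000000e+00,
         1.00000000e+00]])}
```

Request:
send_rows(
  targets=[
    [[0,0,-0.09,0.053,-0.165,0,-1],[0,0,-0.09,0.053,-0.165,0,-1],[0,0,-0.09,0.053,-0.165,0,-1],[0,0,-0.09,0.053,-0.165,0,-1],[0,0,-0.09,0.053,-0.165,0,-1],[0,0,-0.09,0.053,-0.165,0,-1],[0,0,-0.09,0.053,-0.165,0,-1],[0,0,-0.09,0.053,-0.165,0,-1],[0,0,-0.09,0.053,-0.165,0,-1],[0,0,-0.09,0.053,-0.165,0,-1],[0,0,-0.09,0.053,-0.165,0,-1],[0,0,-0.09,0.053,-0.165,0,-0.2]],
  ],
  grip_force=40,
)

```text
time_s: 2.65
ee_pos: [368.6, 124.7, 214.2]
ee_rot: [180.0, -0.0, 57.7]
force: [1.0, 0.6, 0.4]
gripper_width: 85.9
gripper_force: 0.0
```

Request:
send_rows(
  targets=[
    [[0,0,-0.09,0.053,-0.165,0,-0.2],[0,0,-0.09,0.053,-0.165,0,-0.2],[0,0,-0.09,0.053,-0.165,0,-0.2],[0,0,-0.09,0.053,-0.165,0,-0.2],[0,0,-0.09,0.053,-0.165,0,-0.2],[0,0,-0.09,0.053,-0.165,0,-0.2],[0,0,0,0,0,0,-0.2],[0,0,0,0,0,0,-0.2],[0,0,0,0,0,0,-0.2]],
  ],
)

```text
time_s: 3.55
ee_pos: [431.5, -71.2, 213.9]
ee_rot: [-180.0, 0.0, 9.5]
force: [-0.1, 0.8, 0.2]
gripper_width: 54.8
gripper_force: 0.0
```

```bash
python3 - <<'E'
from h import *
im,d,s=grab("wrist"); C=cloud("wrist",d,s); save(im,"w1.png"); print(s["ee_pos"],s["ee_rot"],s["gripper_width"],s["force"])
for r in optics.place_of("wrist","crank_peg"): u,v=map(int,np.round(r["at"])); print(r["conf"],r["at"],C[v,u])
for r in optics.silhouettes("wrist","crank_peg"):
    P=C[r["mask"]&(d>0)]; print(r["conf"],rect(P),np.percentile(P,[2,50,98],axis=0).round(1))
T=C.reshape(-1,3); Q=T[(T[:,0]>390)&(T[:,0]<460)&(abs(T[:,1]+70)<40)&(T[:,2]>112)&(T[:,2]<128)]
print(rect(Q),Q.mean(0),Q.max(0),len(Q))
E
```

```text
[431.50377018 -71.19652225 213.91339142] [-1.79968180e+02  2.19191669e-02  9.49205061e+00] 54.756915314217174 [-0.075368    0.76511192  0.2094488 ]
0.85 [251.6, 190.5] [436.11191293 -65.90324376 125.63453032]
0.62 [408.4, 3.1] [ 657.86646413 -210.6977055    24.46894246]
0.67 [413.  -70.8 105.3  21.7   8.7] [[410.9 -76.6 116.7]
 [439.1 -65.4 124.3]
 [464.3 -54.3 126.5]]
0.28 [498.1 -56.  281.3 155.5   7.9] [[ 428.7 -116.    13.7]
 [ 552.4  -54.4  108.8]
 [ 611.3   22.2  125.6]]
[432.9 -66.3  56.5  19.3   8. ] [435.18477621 -65.79862915 123.5607455 ] [459.9516653  -52.85024668 127.76871014] 912
```

View pics/w1.png

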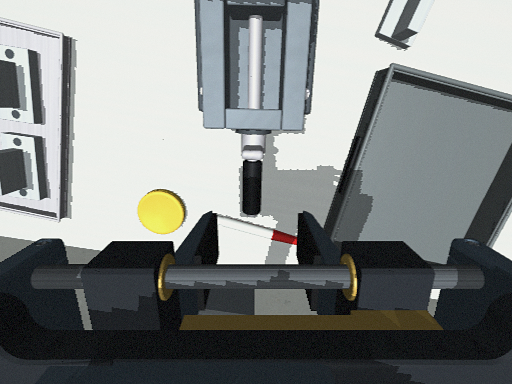

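Request:
send_rows(
  targets=[
    [[0,0,-0.014,0.006,0.024,-0.08,-0.2],[0,0,0,0,0,-0.15,-0.2],[0,0,0,0,0,-0.15,-0.2],[0,0,0,0,0,-0.12,-0.2],[0,0,0,0,0,-0.09,-0.2],[0,0,0,0,0,0,1],[0,0,0,0,0,0,1],[0,0,0,0,0,0,1],[0,0,0,0,0,0,1],[0,0,0,0,0,0,1],[0,0,0,0,0,0,1],[0,0,0,0,0,0,1]],
  ],
)

```text
time_s: 4.9
ee_pos: [433.6, -65.6, 96.8]
ee_rot: [-179.8, -0.1, 8.0]
force: [0.6, 7.5, 2.3]
gripper_width: 19.2
gripper_force: 40.0
```

Request:
send_rows(
  targets=[
    [[0,0,0,-0.0098,0.0677,-0.012,1],[0,0,0,-0.0086,0.0596,-0.0347,1],[0,0,0,-0.0064,0.0442,-0.0532,1],[0,0,0,-0.0034,0.0235,-0.0652,1],[0,0,0,0,0,-0.0694,1],[0,0,0,0.0034,-0.0235,-0.0652,1],[0,0,0,0.0064,-0.0442,-0.0532,1],[0,0,0,0.0086,-0.0596,-0.0347,1],[0,0,0,0.0098,-0.0677,-0.012,1]],
  ],
  grip_force=50,
)

```text
time_s: 5.8
ee_pos: [433.8, -66.2, 16.4]
ee_rot: [-179.9, -0.1, 8.1]
force: [-2.6, 7.6, 17.8]
gripper_width: 19.1
gripper_force: 50.0
```

Request:
send_rows(
  targets=[
    [[0,0,0,0.0098,-0.0677,0.016,1],[0,0,0,0.0086,-0.0596,0.0347,1],[0,0,0,0.0064,-0.0442,0.0532,1],[0,0,0,0.0034,-0.0235,0.0652,1],[0,0,0,0,0,0.0694,1],[0,0,0,-0.0034,0.0235,0.0652,1],[0,0,0,-0.0064,0.0442,0.0532,1],[0,0,0,-0.0086,0.0596,0.0347,1],[0,0,0,-0.0098,0.0677,0.012,1]],
  ],
)

```text
time_s: 6.7
ee_pos: [433.4, -66.3, 97.6]
ee_rot: [180.0, -0.1, 8.1]
force: [-0.6, -0.1, 0.7]
gripper_width: 0.3
gripper_force: 0.0
```

Request:
send_rows(
  targets=[
    [[0,0,0,-0.0098,0.0677,-0.012,1],[0,0,0,-0.0086,0.0596,-0.0347,1],[0,0,0,-0.0064,0.0442,-0.0532,1],[0,0,0,-0.0034,0.0235,-0.0652,1],[0,0,0,0,0,-0.0694,1],[0,0,0,0.0034,-0.0235,-0.0652,1],[0,0,0,0.0064,-0.0442,-0.0532,1],[0,0,0,0.0086,-0.0596,-0.0347,1],[0,0,0,0.0098,-0.0677,-0.012,1]],
  ],
)

```text
time_s: 7.6
ee_pos: [432.7, -67.8, 15.9]
ee_rot: [-180.0, 0.1, 8.2]
force: [0.6, 0.7, 0.8]
gripper_width: 0.3
gripper_force: 0.0
```

Request:
send_rows(
  targets=[
    [[0,0,0,0.0098,-0.0677,0.012,1],[0,0,0,0.0086,-0.0596,0.0347,1],[0,0,0,0.0064,-0.0442,0.0532,1],[0,0,0,0.0034,-0.0235,0.0652,1],[0,0,0,0,0,0.0694,1],[0,0,0,-0.0034,0.0235,0.0652,1],[0,0,0,-0.0064,0.0442,0.0532,1],[0,0,0,-0.0086,0.0596,0.0347,1],[0,0,0,-0.0098,0.0677,0.012,1],[0,0,0,0,0,0,-0.3],[0,0,0,0,0,0,-0.3],[0,0,0,0,0,0,-0.3]],
  ],
)

```text
time_s: 8.8
ee_pos: [433.0, -67.7, 96.4]
ee_rot: [180.0, 0.0, 8.1]
force: [0.4, 0.4, -0.1]
gripper_width: 21.5
gripper_force: 0.0
```

Request:
send_rows(
  targets=[
    [[0,0,0,0,0,0.2,-0.2],[0,0,0,0,0,0.2,-0.2],[0,0,0,0,0,0.2,-0.2],[0,0,0,0,0,0,-0.2],[0,0,0,0,0,0,-0.2]],
  ],
)

```text
time_s: 9.3
ee_pos: [433.3, -67.7, 217.0]
ee_rot: [180.0, -0.1, 8.1]
force: [-0.6, 1.0, -0.5]
gripper_width: 54.4
gripper_force: 0.0
```

```bash
python3 - <<'E'
from h import *
im,d,s=grab("wrist"); C=cloud("wrist",d,s); save(im,"w2.png"); print(s["ee_pos"],s["ee_rot"],s["gripper_width"],s["force"])
for r in optics.place_of("wrist","crank_peg"): u,v=map(int,np.round(r["at"])); print(r["conf"],r["at"],C[v,u])
for r in optics.silhouettes("wrist","crank_peg"):
    P=C[r["mask"]&(d>0)]; print(r["conf"],rect(P),np.percentile(P,[2,50,98],axis=0).round(1))
E
```

```text
[433.33398707 -67.69912235 216.98990912] [ 1.79965646e+02 -5.63943792e-02  8.09716800e+00] 54.40297461051097 [-0.60123165  1.04855937 -0.54786846]
0.59 [288.6, 178.2] [ 444.6633585  -104.80070342   81.07950859]
0.67 [ 444.4 -109.4   57.9   29.1    8.5] [[ 416.4 -115.4   71.8]
 [ 444.7 -103.7   79.5]
 [ 469.8  -93.1   82. ]]
0.49 [ 457.3 -294.7  319.6  290.4   30.1] [[ 346.1 -411.6    4.1]
 [ 474.3 -307.     6. ]
 [ 580.9 -191.    48.5]]
```

View pics/w2.png

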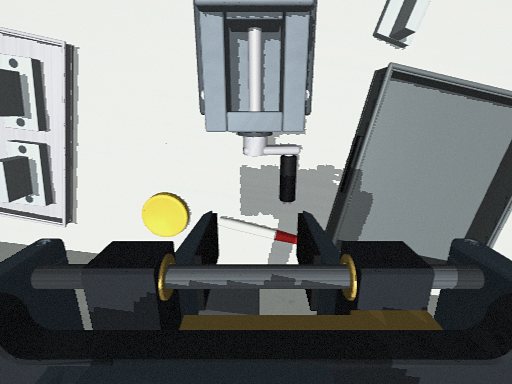

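Request:
send_rows(
  targets=[
    [[0,0,0,0.03,-0.19,-0.1,-0.2],[0,0,0,0,0,-0.2,-0.2],[0,0,0,0,0,-0.2,-0.2],[0,0,0,0,0,-0.2,-0.2],[0,0,0,0,0,-0.145,-0.2],[0,0,0,0,0,0,1],[0,0,0,0,0,0,1],[0,0,0,0,0,0,1],[0,0,0,0,0,0,1],[0,0,0,0,0,0,1],[0,0,0,0,0,0,1],[0,0,0,0,0,0,1]],
  ],
  grip_force=60,
)

```text
time_s: 10.65
ee_pos: [439.9, -104.2, 48.9]
ee_rot: [-179.9, -0.2, 8.1]
force: [0.9, 5.4, 2.4]
gripper_width: 19.0
gripper_force: 60.0
```

Request:
send_rows(
  targets=[
    [[0,0,0,0,0,0.0418,1],[0,0,0,-0.0012,0.0086,0.0409,1],[0,0,0,-0.0024,0.0168,0.0382,1]],
  ],
)

```text
time_s: 10.95
ee_pos: [439.2, -99.8, 72.4]
ee_rot: [180.0, -0.1, 8.1]
force: [5.1, 3.8, -11.8]
gripper_width: 18.9
gripper_force: 60.0
```

Request:
send_rows(
  targets=[
    [[0,0,0,-0.0035,0.0243,0.0339,1],[0,0,0,-0.0044,0.0308,0.028,1],[0,0,0,-0.0052,0.0358,0.0209,1],[0,0,0,-0.0057,0.0394,0.013,1],[0,0,0,-0.0059,0.0412,0.0044,1]],
  ],
)

```text
time_s: 11.45
ee_pos: [434.7, -67.3, 93.5]
ee_rot: [179.7, -0.2, 8.2]
force: [2.6, -7.7, -3.5]
gripper_width: 19.0
gripper_force: 60.0
```

Request:
send_rows(
  targets=[
    [[0,0,0,-0.0074,0.0512,-0.0068,1],[0,0,0,-0.0069,0.0478,-0.02,1],[0,0,0,-0.0059,0.041,-0.0318,1],[0,0,0,-0.0045,0.0315,-0.0414,1],[0,0,0,-0.0029,0.0198,-0.0483,1],[0,0,0,-0.001,0.0067,-0.0518,1],[0,0,0,0.001,-0.0067,-0.0518,1],[0,0,0,0.0029,-0.0198,-0.0483,1],[0,0,0,0.0045,-0.0315,-0.0414,1],[0,0,0,0.0059,-0.041,-0.0318,1],[0,0,0,0.0069,-0.0478,-0.02,1],[0,0,0,0.0074,-0.0512,-0.0068,1]],
  ],
)

```text
time_s: 12.65
ee_pos: [434.4, -65.1, 13.3]
ee_rot: [-179.9, -0.1, 8.1]
force: [0.2, 7.5, 10.3]
gripper_width: 19.0
gripper_force: 60.0
```

Request:
send_rows(
  targets=[
    [[0,0,0,0.0074,-0.0512,0.0068,1],[0,0,0,0.0069,-0.0478,0.02,1],[0,0,0,0.0059,-0.041,0.0318,1]],
  ],
)

```text
time_s: 12.95
ee_pos: [438.2, -92.5, 24.8]
ee_rot: [-179.9, -0.1, 8.1]
force: [3.3, 12.9, 0.6]
gripper_width: 18.6
gripper_force: 60.0
```

Request:
send_rows(
  targets=[
    [[0,0,0,0.0045,-0.0315,0.0414,1],[0,0,0,0.0029,-0.0198,0.0483,1],[0,0,0,0.001,-0.0067,0.0518,1]],
  ],
)

```text
time_s: 13.25
ee_pos: [439.9, -104.4, 52.7]
ee_rot: [-179.9, -0.1, 8.1]
force: [5.7, 9.0, -8.8]
gripper_width: 18.9
gripper_force: 60.0
```

Request:
send_rows(
  targets=[
    [[0,0,0,-0.001,0.0067,0.0518,1],[0,0,0,-0.0029,0.0198,0.0483,1],[0,0,0,-0.0045,0.0315,0.0414,1],[0,0,0,-0.0059,0.041,0.0318,1],[0,0,0,-0.0069,0.0478,0.02,1],[0,0,0,-0.0074,0.0512,0.0068,1],[0,0,0,0,0,0,-0.3],[0,0,0,0,0,0,-0.3],[0,0,0,0,0,0,-0.3],[0,0,0,0,0,0.1,-0.3],[0,0,0,0,0,0.2,-0.3],[0,0,0,0,0,0.2,-0.3]],
  ],
)

```text
time_s: 14.45
ee_pos: [432.4, -65.9, 192.7]
ee_rot: [-179.9, 0.2, 8.1]
force: [1.0, -0.5, 0.3]
gripper_width: 59.1
gripper_force: 0.0
```

Request:
send_rows(
  targets=[
    [[0,0,0.09,0.09,0.01,0.1,-0.3],[0,0,0.09,0.09,0.01,0.1,-0.3],[0,0,0.09,0.09,0.01,0,-0.3],[0,0,0.09,0.09,0.01,0,-0.3],[0,0,0.09,0.09,0.01,0,-0.3],[0,0,0.09,0.09,0.01,0,-0.3],[0,0,0.09,0.09,0.01,0,-0.3],[0,0,0.09,0.09,0.01,0,-0.3],[0,0,0.09,0.09,0.01,0,-0.3],[0,0,0.09,0.09,0.01,0,-0.3],[0,0,0.1,0.09,0.01,0,-0.3],[0,0,0,0.09,0.01,0,-0.3]],
  ],
)

```text
time_s: 15.65
ee_pos: [649.7, -42.0, 231.6]
ee_rot: [-179.9, -0.0, 97.9]
force: [0.5, 0.4, -0.2]
gripper_width: 59.2
gripper_force: 0.0
```

Request:
send_rows(
  targets=[
    [[0,0,0,0.02,0.01,0,-0.3],[0,0,0,0,0,0,-0.3]],
  ],
)

```text
time_s: 15.85
ee_pos: [653.2, -39.8, 231.3]
ee_rot: [-179.9, -0.0, 97.7]
force: [-0.4, 0.4, 0.2]
gripper_width: 59.5
gripper_force: 0.0
```

```bash
cat >> h.py <<'E'
def ribs(n,names,zmin,zmax,conf=.3):
    im,d,s=grab(n); C=cloud(n,d,s); print(s["ee_pos"].round(1),s["ee_rot"].round(1),s["gripper_width"].round(1))
    for k in names:
        for r in optics.silhouettes(n,k):
            if r["conf"]<conf: continue
            P=C[r["mask"]&(d>0)]; Q=P[(P[:,2]>zmin)&(P[:,2]<zmax)]
            print(k,round(r["conf"],2),np.round(r["at"]),"rib",rect(Q) if len(Q)>9 else None,np.median(Q,0).round(1),len(Q))
    return im,d,s,C
E
python3 - <<'E'
from h import *
im,d,s,C=ribs("wrist",["bracket_in_vise"],155,180); save(im,"w3.png")
E
```

```text
Traceback (most recent call last):
  File "h.py", line 24, in ribs
    im,d,s=grab(n); C=cloud(n,d,s); print(s["ee_pos"].round(1),s["ee_rot"].round(1),s["gripper_width"].round(1))
                                                                                    ^^^^^^^^^^^^^^^^^^^^^^^^
AttributeError: 'float' object has no attribute 'round'
```

```bash
sed -i 's/s\["gripper_width"\].round(1)/round(s["gripper_width"],1)/' h.py
python3 - <<'E'
from h import *
im,d,s,C=ribs("wrist",["bracket_in_vise"],155,180); save(im,"w3.png")
T=C.reshape(-1,3)
a=np.radians(8.2); o=np.array([661,-36]); R=np.array([[np.cos(a),np.sin(a)],[-np.sin(a),np.cos(a)]])
L=(T[:,:2]-o)@R.T
m=(abs(L[:,1])<45)&(T[:,2]>124)&(T[:,2]<140)
h,e=np.histogram(L[m,0],bins=np.arange(-100,60,4)); print(list(zip(e.astype(int),h)))
E
```

```text
[652.7 -39.9 231.6] [-179.9   -0.    97.7] 59.2
bracket_in_vise 0.73 [267. 188.] rib [663.1 -36.8  54.1  13.9 -81.8] [662.9 -33.9 166.7] 853
[(np.int64(-100), np.int64(0)), (np.int64(-96), np.int64(0)), (np.int64(-92), np.int64(0)), (np.int64(-88), np.int64(0)), (np.int64(-84), np.int64(0)), (np.int64(-80), np.int64(0)), (np.int64(-76), np.int64(203)), (np.int64(-72), np.int64(253)), (np.int64(-68), np.int64(255)), (np.int64(-64), np.int64(249)), (np.int64(-60), np.int64(259)), (np.int64(-56), np.int64(306)), (np.int64(-52), np.int64(321)), (np.int64(-48), np.int64(301)), (np.int64(-44), np.int64(316)), (np.int64(-40), np.int64(65)), (np.int64(-36), np.int64(0)), (np.int64(-32), np.int64(0)), (np.int64(-28), np.int64(0)), (np.int64(-24), np.int64(7)), (np.int64(-20), np.int64(289)), (np.int64(-16), np.int64(305)), (np.int64(-12), np.int64(297)), (np.int64(-8), np.int64(238)), (np.int64(-4), np.int64(84)), (np.int64(0), np.int64(82)), (np.int64(4), np.int64(83)), (np.int64(8), np.int64(94)), (np.int64(12), np.int64(293)), (np.int64(16), np.int64(302)), (np.int64(20), np.int64(303)), (np.int64(24), np.int64(352)), (np.int64(28), np.int64(303)), (np.int64(32), np.int64(311)), (np.int64(36), np.int64(296)), (np.int64(40), np.int64(257)), (np.int64(44), np.int64(249)), (np.int64(48), np.int64(223)), (np.int64(52), np.int64(4))]
```

View pics/w3.png

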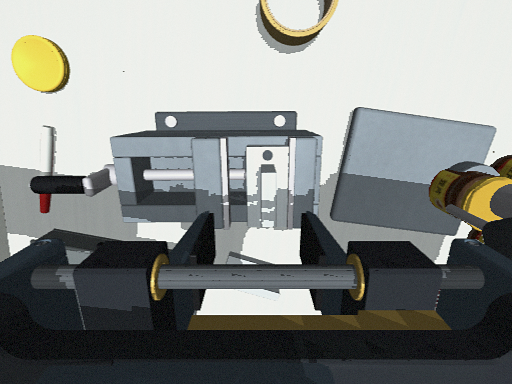

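Request:
send_rows(
  targets=[
    [[0,0,0,0.05,0.015,-0.1,-0.3],[0,0,0,0,0,-0.15,-0.3],[0,0,0,0,0,-0.15,-0.3],[0,0,0,0,0,-0.08,-0.3],[0,0,0,0,0,0,1],[0,0,0,0,0,0,1],[0,0,0,0,0,0,1],[0,0,0,0,0,0,1],[0,0,0,0,0,0,1],[0,0,0,0,0,0,1],[0,0,0,0,0,0,1],[0,0,0,0,0,0,1]],
  ],
  grip_force=45,
)

```text
time_s: 17.2
ee_pos: [662.6, -37.0, 136.6]
ee_rot: [-179.9, 0.0, 97.8]
force: [-5.0, -0.3, 7.8]
gripper_width: 13.6
gripper_force: 45.0
```

```bash
python3 - <<'E'
from h import *
im,d,s=grab("top"); C=cloud("top",d,s)
for nm,z0,z1 in(("tote",40,55),("tote",-5,15),("tray",12,28)):
    m=optics.silhouettes("top",nm)[0]["mask"]&(d>0); P=C[m]; P=P[(P[:,2]>z0)&(P[:,2]<z1)]; print(nm,z0,rect(P),np.percentile(P,[1,99],axis=0).round())
for r in optics.silhouettes("top","bracket_1"):
    P=C[r["mask"]&(d>0)]; Q=P[(P[:,2]>52)&(P[:,2]<70)]
    if len(Q)>9: print(r["conf"],rect(Q))
E
```

```text
tote 40 [ 453.7 -306.   256.   227.1   -3.6] [[ 325. -422.   40.]
 [ 586. -187.   54.]]
tote -5 [ 448.8 -311.5  251.1  237.5   -3.6] [[ 334. -413.   -2.]
 [ 573. -203.   13.]]
tray 12 [440.1 296.4 254.  205.4  -3.6] [[309. 191.  12.]
 [570. 403.  27.]]
0.84 [382.  249.7  53.8  13.2   1.9]
0.74 [488.8 249.2  51.4  13.2  -0.5]
0.69 [ 4.918e+02  3.441e+02  5.160e+01  1.540e+01 -3.000e-01]
0.63 [807.2 275.2  53.8  14.1  73.6]
0.61 [ 664.  -218.8   89.7   14.4  -10.1]
0.55 [398.7 346.2  54.   15.3  -2.6]
```

Request:
send_rows(
  targets=[
    [[0,0,0,0,0,0.05,1],[0,0,0,0,0,0.1,1],[0,0,0,0,0,0.1,1]],
  ],
)

```text
time_s: 17.75
ee_pos: [663.7, -36.7, 185.8]
ee_rot: [-180.0, -0.0, 97.7]
force: [1.0, -0.6, -2.6]
gripper_width: 13.9
gripper_force: 45.0
```

Request:
send_rows(
  targets=[
    [[0,0,0.073,-0.066,-0.139,0,1],[0,0,0.073,-0.066,-0.139,0,1],[0,0,0.073,-0.066,-0.139,0,1],[0,0,0.073,-0.066,-0.139,0,1],[0,0,0.073,-0.066,-0.139,0,1],[0,0,0.073,-0.066,-0.139,0,1],[0,0,0.073,-0.066,-0.139,0,1],[0,0,0.073,-0.066,-0.139,0,1],[0,0,0.073,-0.066,-0.139,0,1],[0,0,0.073,-0.066,-0.139,0,1],[0,0,0.073,-0.066,-0.139,0,1],[0,0,0.073,-0.066,-0.139,0,1]],
  ],
)

```text
time_s: 18.95
ee_pos: [505.0, -371.7, 185.8]
ee_rot: [-180.0, 0.1, 176.8]
force: [-0.1, -0.3, -2.4]
gripper_width: 13.9
gripper_force: 45.0
```

Request:
send_rows(
  targets=[
    [[0,0,0,0,0,-0.1,1],[0,0,0,0,0,-0.1,1]],
  ],
)

```text
time_s: 19.15
ee_pos: [505.4, -372.0, 145.9]
ee_rot: [-179.9, 0.1, 176.4]
force: [-0.3, -0.5, -2.4]
gripper_width: 13.6
gripper_force: 45.0
```

Request:
send_rows(
  targets=[
    [[0,0,0,0,0,-0.17,1],[0,0,0,0,0,-0.17,1],[0,0,0,0,0,-0.12,1],[0,0,0,0,0,-0.07,1],[0,0,0,0,0,-0.03,1],[0,0,0,0,0,0,0],[0,0,0,0,0,0,0],[0,0,0,0,0,0,0],[0,0,0,0,0,0.1,0],[0,0,0,0,0,0.2,0],[0,0,0,0,0,0.25,0],[0,0,0,0,0,0.25,0]],
  ],
)

```text
time_s: 20.35
ee_pos: [505.1, -370.4, 197.0]
ee_rot: [-180.0, 0.1, 176.6]
force: [1.2, -0.4, 0.1]
gripper_width: 45.6
gripper_force: 0.0
```

Request:
send_rows(
  targets=[
    [[0,0,0,-0.023,0.239,0,0],[0,0,0,-0.023,0.239,0,0],[0,0,0,-0.023,0.239,0,0],[0,0,0,-0.023,0.239,0,0],[0,0,0,-0.023,0.239,0,0],[0,0,0,-0.023,0.239,0,0],[0,0,0,-0.023,0.239,0,0],[0,0,0,-0.023,0.239,0,0],[0,0,0,-0.023,0.239,0,0],[0,0,0,-0.023,0.239,0,0],[0,0,0,-0.023,0.239,0,0],[0,0,0,-0.023,0.239,0,0]],
  ],
)

```text
time_s: 21.55
ee_pos: [449.9, 205.3, 195.7]
ee_rot: [179.9, 0.2, 176.6]
force: [0.1, -0.2, 0.1]
gripper_width: 45.5
gripper_force: 0.0
```

Request:
send_rows(
  targets=[
    [[0,0,0,-0.023,0.18,0,0],[0,0,0,0,0.05,0,0],[0,0,0,0,0,0,0]],
  ],
)

```text
time_s: 21.85
ee_pos: [445.5, 250.3, 194.9]
ee_rot: [180.0, 0.1, 176.7]
force: [0.1, -0.3, -0.4]
gripper_width: 45.3
gripper_force: 0.0
```

```bash
python3 - <<'E'
from h import *
im,d,s,C=ribs("wrist",["bracket_1"],50,75); save(im,"w4.png")
im,d,s,C=ribs("top",["bracket_1"],50,75)
E
```

```text
[445.5 250.3 194.9] [1.800e+02 1.000e-01 1.767e+02] 45.3
bracket_1 0.89 [262. 208.] rib [490.6 252.2  52.   14.    0.6] [488.4 252.2  60.6] 477
bracket_1 0.89 [329. 201.] rib [ 4.934e+02  3.461e+02  5.450e+01  1.410e+01 -1.000e-01] [490.6 345.   60.6] 577
bracket_1 0.66 [258. 124.] rib [383.8 252.5  54.   13.9   1.2] [382.7 252.5  60.7] 624
bracket_1 0.56 [329. 134.] rib [401.2 347.5  53.8  14.6  -2.5] [399.5 345.9  60.6] 717
[445.4 248.3 194.5] [-180.     0.   176.6] 45.8
bracket_1 0.84 [179. 133.] rib [807.  275.   53.4  14.6  75.4] [806.6 274.1  56.2] 64
bracket_1 0.59 [155. 249.] rib [385.6 346.3  27.1  14.8  -5.8] [385.  344.1  59.6] 33
bracket_1 0.5 [180. 212.] rib [504.1 250.3  20.3  10.3   2.3] [504.3 248.6  59.1] 25
```

View pics/w4.png

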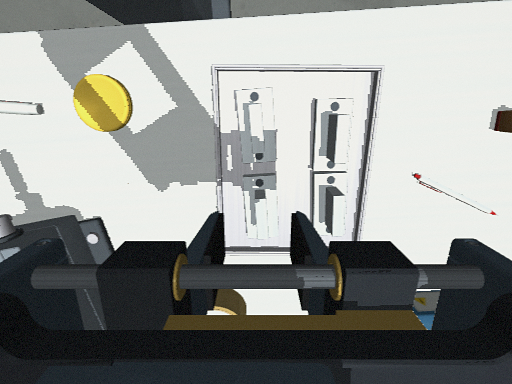

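Request:
send_rows(
  targets=[
    [[0,0,0.044,0.15,0.014,-0.1,0],[0,0,0,0.075,0,-0.2,0],[0,0,0,0,0,-0.2,0],[0,0,0,0,0,-0.2,0],[0,0,0,0,0,-0.12,0],[0,0,0,0,0,0,1],[0,0,0,0,0,0,1],[0,0,0,0,0,0,1],[0,0,0,0,0,0,1],[0,0,0,0,0,0,1],[0,0,0,0,0,0,1],[0,0,0,0,0,0,1]],
  ],
)

```text
time_s: 23.25
ee_pos: [491.4, 252.4, 31.7]
ee_rot: [179.9, 0.2, -179.5]
force: [0.5, -0.2, 6.9]
gripper_width: 13.9
gripper_force: 45.0
```

Request:
send_rows(
  targets=[
    [[0,0,0,0,0,0.12,1],[0,0,0,0,0,0.24,1],[0,0,0,0,0,0.24,1],[0,0,0,0,0,0.23,1]],
  ],
)

```text
time_s: 23.65
ee_pos: [489.6, 251.8, 197.6]
ee_rot: [-180.0, -0.0, -179.5]
force: [1.0, 0.2, -2.7]
gripper_width: 13.8
gripper_force: 45.0
```

Request:
send_rows(
  targets=[
    [[0,0,0,-0.0345,-0.22,0,1],[0,0,0,-0.0345,-0.22,0,1],[0,0,0,-0.0345,-0.22,0,1],[0,0,0,-0.0345,-0.22,0,1],[0,0,0,-0.0345,-0.22,0,1],[0,0,0,-0.0345,-0.22,0,1],[0,0,0,-0.0345,-0.22,0,1],[0,0,0,-0.0345,-0.22,0,1],[0,0,0,-0.0345,-0.22,0,1],[0,0,0,-0.0345,-0.22,0,1],[0,0,0,-0.0345,-0.22,0,1],[0,0,0,-0.0345,-0.22,0,1]],
  ],
)

```text
time_s: 24.85
ee_pos: [406.4, -277.3, 195.8]
ee_rot: [180.0, -0.0, -179.5]
force: [1.7, 0.1, -2.6]
gripper_width: 13.7
gripper_force: 45.0
```

Request:
send_rows(
  targets=[
    [[0,0,0,-0.0345,-0.22,0,1],[0,0,0,-0.0345,-0.22,0,1],[0,0,0,0,0,-0.1,1]],
  ],
)

```text
time_s: 25.15
ee_pos: [394.2, -370.4, 177.7]
ee_rot: [-179.6, 0.2, -179.7]
force: [0.6, 0.4, -2.4]
gripper_width: 13.8
gripper_force: 45.0
```

Request:
send_rows(
  targets=[
    [[0,0,0,0,0,-0.2,1],[0,0,0,0,0,-0.2,1],[0,0,0,0,0,-0.17,1],[0,0,0,0,0,-0.1,1],[0,0,0,0,0,-0.045,1],[0,0,0,0,0,0,0],[0,0,0,0,0,0,0],[0,0,0,0,0,0,0],[0,0,0,0,0,0.1,0],[0,0,0,0,0,0.2,0],[0,0,0,0,0,0.25,0],[0,0,0,0,0,0.25,0]],
  ],
)

```text
time_s: 26.35
ee_pos: [393.5, -363.8, 195.1]
ee_rot: [-180.0, 0.0, -179.5]
force: [0.5, -0.9, -0.2]
gripper_width: 45.4
gripper_force: 0.0
```

Request:
send_rows(
  targets=[
    [[0,0,0,0.02,0.237,0,0],[0,0,0,0.02,0.237,0,0],[0,0,0,0.02,0.237,0,0],[0,0,0,0.02,0.237,0,0],[0,0,0,0.02,0.237,0,0],[0,0,0,0.02,0.237,0,0],[0,0,0,0.02,0.237,0,0],[0,0,0,0.02,0.237,0,0],[0,0,0,0.02,0.237,0,0],[0,0,0,0.02,0.237,0,0],[0,0,0,0.02,0.237,0,0],[0,0,0,0.02,0.237,0,0]],
  ],
)

```text
time_s: 27.55
ee_pos: [441.7, 206.9, 193.8]
ee_rot: [180.0, 0.1, -179.4]
force: [2.0, -0.3, -0.0]
gripper_width: 45.7
gripper_force: 0.0
```

Request:
send_rows(
  targets=[
    [[0,0,0,0.02,0.237,0,0],[0,0,0,0.02,0.237,0,0],[0,0,0,0,0,0,0],[0,0,0,0,0,0,0]],
  ],
)

```text
time_s: 27.95
ee_pos: [449.4, 300.2, 193.0]
ee_rot: [-180.0, -0.0, -179.3]
force: [-0.2, -0.1, -0.3]
gripper_width: 45.6
gripper_force: 0.0
```

```bash
python3 - <<'E'
from h import *
im,d,s,C=ribs("wrist",["bracket_1"],50,75); save(im,"w5.png")
im,d,s,C=ribs("top",["bracket_1"],50,75); save(im,"t5.png")
E
```

```text
[449.4 300.2 193. ] [-180.    -0.  -179.3] 45.6
bracket_1 0.93 [294. 132.] rib [400.7 347.6  53.9  14.2  -2.7] [399.8 346.8  60.7] 662
bracket_1 0.72 [288. 198.] rib [ 4.926e+02  3.463e+02  5.360e+01  1.400e+01 -2.000e-01] [475.8 343.7  60.4] 259
[449.4 298.6 193.1] [-180.    -0.  -179.5] 45.4
bracket_1 0.81 [180. 134.] rib [807.9 275.2  54.1  14.6  77.1] [807.4 274.1  55.6] 64
bracket_1 0.71 [183. 252.] rib [382.  250.   53.8  13.3   0.7] [382.  249.4  59.4] 74
bracket_1 0.62 [154. 208.] rib [510.7 345.3  14.8  13.8  89.2] [512.4 344.   59.9] 20
bracket_1 0.54 [358. 250.] rib [ 391.7 -363.3   50.8   15.     2.3] [ 393.2 -361.9   60.9] 77
```

Request:
send_rows(
  targets=[
    [[0,0,0,0.11,0.115,-0.1,0],[0,0,0,0.11,0.12,-0.19,0],[0,0,0,0,0,-0.2,0],[0,0,0,0,0,-0.2,0],[0,0,0,0,0,-0.12,0],[0,0,0,0,0,0,1],[0,0,0,0,0,0,1],[0,0,0,0,0,0,1],[0,0,0,0,0,0,1],[0,0,0,0,0,0,1],[0,0,0,0,0,0,1],[0,0,0,0,0,0,1]],
  ],
)

```text
time_s: 29.35
ee_pos: [494.7, 347.1, 33.0]
ee_rot: [179.9, 0.2, -179.5]
force: [0.3, -2.4, 6.7]
gripper_width: 14.1
gripper_force: 45.0
```

Request:
send_rows(
  targets=[
    [[0,0,0,0,0,0.12,1],[0,0,0,0,0,0.24,1],[0,0,0,0,0,0.24,1],[0,0,0,0,0,0.23,1]],
  ],
)

```text
time_s: 29.75
ee_pos: [493.1, 346.3, 198.7]
ee_rot: [-180.0, -0.0, -179.5]
force: [1.4, 1.4, -2.9]
gripper_width: 14.0
gripper_force: 45.0
```

Request:
send_rows(
  targets=[
    [[0,0,0,0.0053,-0.2345,0,1],[0,0,0,0.0053,-0.2345,0,1],[0,0,0,0.0053,-0.2345,0,1],[0,0,0,0.0053,-0.2345,0,1],[0,0,0,0.0053,-0.2345,0,1],[0,0,0,0.0053,-0.2345,0,1],[0,0,0,0.0053,-0.2345,0,1],[0,0,0,0.0053,-0.2345,0,1],[0,0,0,0.0053,-0.2345,0,1],[0,0,0,0.0053,-0.2345,0,1],[0,0,0,0.0053,-0.2345,0,1],[0,0,0,0.0053,-0.2345,0,1]],
  ],
)

```text
time_s: 30.95
ee_pos: [505.7, -217.8, 196.9]
ee_rot: [180.0, -0.0, -179.5]
force: [0.5, 1.2, -2.8]
gripper_width: 14.3
gripper_force: 45.0
```

Request:
send_rows(
  targets=[
    [[0,0,0,0.0053,-0.2345,0,1],[0,0,0,0.0053,-0.2345,0,1],[0,0,0,0,0,-0.1,1],[0,0,0,0,0,0,1]],
  ],
)

```text
time_s: 31.35
ee_pos: [506.3, -309.9, 174.0]
ee_rot: [179.8, -0.3, -179.6]
force: [-1.3, 1.1, -3.6]
gripper_width: 14.1
gripper_force: 45.0
```

Request:
send_rows(
  targets=[
    [[0,0,0,0,0,-0.2,1],[0,0,0,0,0,-0.2,1],[0,0,0,0,0,-0.17,1],[0,0,0,0,0,-0.1,1],[0,0,0,0,0,-0.03,1],[0,0,0,0,0,0,0],[0,0,0,0,0,0,0],[0,0,0,0,0,0,0],[0,0,0,0,0,0.1,0],[0,0,0,0,0,0.2,0],[0,0,0,0,0,0.25,0],[0,0,0,0,0,0.25,0]],
  ],
)

```text
time_s: 32.55
ee_pos: [508.5, -310.0, 200.2]
ee_rot: [-180.0, 0.1, -179.5]
force: [0.9, -1.0, 1.2]
gripper_width: 45.2
gripper_force: 0.0
```

Request:
send_rows(
  targets=[
    [[0,0,0,-0.0255,0.231,0,0],[0,0,0,-0.0255,0.231,0,0],[0,0,0,-0.0255,0.231,0,0],[0,0,0,-0.0255,0.231,0,0],[0,0,0,-0.0255,0.231,0,0],[0,0,0,-0.0255,0.231,0,0],[0,0,0,-0.0255,0.231,0,0],[0,0,0,-0.0255,0.231,0,0],[0,0,0,-0.0255,0.231,0,0],[0,0,0,-0.0255,0.231,0,0],[0,0,0,-0.0255,0.231,0,0],[0,0,0,-0.0255,0.231,0,0]],
  ],
)

```text
time_s: 33.75
ee_pos: [447.2, 246.5, 198.8]
ee_rot: [179.9, 0.2, -179.5]
force: [0.6, -0.1, 0.4]
gripper_width: 45.4
gripper_force: 0.0
```

Request:
send_rows(
  targets=[
    [[0,0,0,-0.025,0.231,0,0],[0,0,0,0,0,0,0],[0,0,0,0,0,0,0]],
  ],
)

```text
time_s: 34.05
ee_pos: [442.2, 291.3, 198.0]
ee_rot: [180.0, 0.1, -179.3]
force: [-0.6, -1.0, 0.4]
gripper_width: 45.4
gripper_force: 0.0
```

```bash
python3 - <<'E'
from h import *
im,d,s,C=ribs("wrist",["bracket_1"],50,75); save(im,"w6.png")
im,d,s,C=ribs("top",["bracket_1"],50,75); save(im,"t6.png")
E
```

```text
[442.2 291.3 198. ] [ 1.800e+02  1.000e-01 -1.793e+02] 45.4
bracket_1 0.61 [229. 122.] rib [384.  252.6  53.1  14.2   1.4] [383.2 253.1  60.7] 646
[442.4 289.7 197.7] [ 1.800e+02  1.000e-01 -1.795e+02] 45.6
bracket_1 0.86 [182. 253.] rib [375.3 250.2  40.6  12.9  -2.6] [375.3 249.6  60. ] 55
bracket_1 0.77 [338. 215.] rib [ 503.7 -308.6   52.    14.1   -1.2] [ 505.1 -307.2   60.7] 73
bracket_1 0.68 [154. 254.] rib [385.1 346.5  27.2  14.2  -1.8] [383.6 346.7  61.8] 36
bracket_1 0.63 [356. 250.] rib [ 391.4 -362.8   50.8   15.1    0.4] [ 391.5 -361.6   60.3] 80
bracket_1 0.56 [177. 131.] rib [808.  275.5  55.4  14.5  74.9] [807.6 274.2  54.8] 61
```

Request:
send_rows(
  targets=[
    [[0,0,0.01,-0.15,-0.1,-0.1,0],[0,0,0,-0.14,-0.09,-0.2,0],[0,0,0,0,0,-0.2,0],[0,0,0,0,0,-0.2,0],[0,0,0,0,0,-0.135,0],[0,0,0,0,0,0,1],[0,0,0,0,0,0,1],[0,0,0,0,0,0,1],[0,0,0,0,0,0,1],[0,0,0,0,0,0,1],[0,0,0,0,0,0,1],[0,0,0,0,0,0,1]],
  ],
)

```text
time_s: 35.45
ee_pos: [386.5, 253.7, 33.1]
ee_rot: [179.9, 0.2, -178.5]
force: [0.5, -1.6, 6.8]
gripper_width: 13.8
gripper_force: 45.0
```

Request:
send_rows(
  targets=[
    [[0,0,0,0,0,0.12,1],[0,0,0,0,0,0.24,1],[0,0,0,0,0,0.24,1],[0,0,0,0,0,0.23,1]],
  ],
)

```text
time_s: 35.85
ee_pos: [384.8, 253.0, 199.6]
ee_rot: [180.0, -0.0, -178.6]
force: [1.1, 1.1, -2.8]
gripper_width: 13.9
gripper_force: 45.0
```

Request:
send_rows(
  targets=[
    [[0,0,0,0.006,-0.2317,0,1],[0,0,0,0.006,-0.2317,0,1],[0,0,0,0.006,-0.2317,0,1],[0,0,0,0.006,-0.2317,0,1],[0,0,0,0.006,-0.2317,0,1],[0,0,0,0.006,-0.2317,0,1],[0,0,0,0.006,-0.2317,0,1],[0,0,0,0.006,-0.2317,0,1],[0,0,0,0.006,-0.2317,0,1],[0,0,0,0.006,-0.2317,0,1],[0,0,0,0.006,-0.2317,0,1],[0,0,0,0.006,-0.2317,0,1]],
  ],
)

```text
time_s: 37.05
ee_pos: [399.1, -304.4, 197.5]
ee_rot: [180.0, 0.0, -178.6]
force: [1.2, 0.0, -3.1]
gripper_width: 13.7
gripper_force: 45.0
```

Request:
send_rows(
  targets=[
    [[0,0,0,0,0,-0.1,1],[0,0,0,0,0,0,1]],
  ],
)

```text
time_s: 37.25
ee_pos: [397.7, -302.3, 175.1]
ee_rot: [179.7, -0.3, -178.7]
force: [-0.5, 0.9, -3.2]
gripper_width: 14.0
gripper_force: 45.0
```

Request:
send_rows(
  targets=[
    [[0,0,0,0,0,-0.2,1],[0,0,0,0,0,-0.2,1],[0,0,0,0,0,-0.17,1],[0,0,0,0,0,-0.1,1],[0,0,0,0,0,-0.04,1],[0,0,0,0,0,0,0],[0,0,0,0,0,0,0],[0,0,0,0,0,0,0],[0,0,0,0,0,0.1,0],[0,0,0,0,0,0.2,0],[0,0,0,0,0,0.25,0],[0,0,0,0,0,0.25,0]],
  ],
)

```text
time_s: 38.45
ee_pos: [399.8, -302.7, 198.6]
ee_rot: [-179.9, 0.1, -178.6]
force: [0.2, -1.3, 0.1]
gripper_width: 45.6
gripper_force: 0.0
```

Request:
send_rows(
  targets=[
    [[0,0,0,0.017,0.236,0,0],[0,0,0,0.017,0.236,0,0],[0,0,0,0.017,0.236,0,0],[0,0,0,0.017,0.236,0,0],[0,0,0,0.017,0.236,0,0],[0,0,0,0.017,0.236,0,0],[0,0,0,0.017,0.236,0,0],[0,0,0,0.017,0.236,0,0],[0,0,0,0.017,0.236,0,0],[0,0,0,0.017,0.236,0,0],[0,0,0,0.017,0.236,0,0],[0,0,0,0.017,0.236,0,0]],
  ],
)

```text
time_s: 39.65
ee_pos: [440.7, 265.9, 197.2]
ee_rot: [179.9, 0.2, -178.5]
force: [-0.0, -0.8, -0.3]
gripper_width: 45.8
gripper_force: 0.0
```

Request:
send_rows(
  targets=[
    [[0,0,0,0.017,0.236,0,0],[0,0,0,0,0,0,0],[0,0,0,0,0,0,0]],
  ],
)

```text
time_s: 39.95
ee_pos: [443.9, 311.5, 196.3]
ee_rot: [180.0, 0.1, -178.4]
force: [0.4, -0.9, -0.6]
gripper_width: 45.7
gripper_force: 0.0
```

```bash
python3 - <<'E'
from h import *
im,d,s,C=ribs("wrist",["bracket_1"],50,75); save(im,"w7.png")
im,d,s,C=ribs("top",["bracket_1","blank"],50,75); save(im,"t7.png")
E
```

```text
[443.9 311.5 196.3] [ 1.800e+02  1.000e-01 -1.784e+02] 45.7
bracket_1 0.73 [286. 139.] rib [399.9 347.7  54.2  14.3  -1.5] [398.3 347.2  60.7] 626
[443.9 309.8 196.2] [-180.     0.  -178.6] 45.2
bracket_1 0.71 [177. 131.] rib [807.5 275.1  53.   16.2  73.9] [807.5 276.7  56. ] 64
bracket_1 0.64 [267. 185.] rib None [582.8 -42.9  70.5] 2
bracket_1 0.61 [338. 214.] rib [ 5.038e+02 -3.080e+02  5.190e+01  1.390e+01  4.000e-01] [ 505.2 -307.8   60.4] 71
bracket_1 0.57 [344. 249.] rib [ 3.947e+02 -3.015e+02  5.060e+01  1.350e+01  2.000e-01] [ 396.4 -301.4   61.4] 77
bracket_1 0.53 [357. 249.] rib [ 391.6 -362.7   50.4   15.5    0. ] [ 393.2 -362.2   61.7] 77
blank 0.52 [313. 172.] rib [ 664.1 -219.    89.9   13.8   -9.8] [ 666.2 -218.6   55.4] 100
```

Request:
send_rows(
  targets=[
    [[0,0,-0.041,-0.11,0.09,-0.1,0],[0,0,0,-0.107,0.093,-0.2,0],[0,0,0,0,0,-0.2,0],[0,0,0,0,0,-0.2,0],[0,0,0,0,0,-0.125,0],[0,0,0,0,0,0,1],[0,0,0,0,0,0,1],[0,0,0,0,0,0,1],[0,0,0,0,0,0,1],[0,0,0,0,0,0,1],[0,0,0,0,0,0,1],[0,0,0,0,0,0,1]],
  ],
)

```text
time_s: 41.4
ee_pos: [401.7, 348.0, 32.2]
ee_rot: [179.9, 0.1, 177.7]
force: [-0.2, -0.4, 6.6]
gripper_width: 13.8
gripper_force: 45.0
```

Request:
send_rows(
  targets=[
    [[0,0,0,0,0,0.12,1],[0,0,0,0,0,0.24,1],[0,0,0,0,0,0.24,1],[0,0,0,0,0,0.23,1]],
  ],
)

```text
time_s: 41.8
ee_pos: [400.1, 347.0, 198.3]
ee_rot: [-180.0, -0.0, 177.8]
force: [1.9, 1.0, -2.6]
gripper_width: 14.3
gripper_force: 45.0
```

Request:
send_rows(
  targets=[
    [[0,0,0,0.0429,-0.23,0,1],[0,0,0,0.0429,-0.23,0,1],[0,0,0,0.0429,-0.23,0,1],[0,0,0,0.0429,-0.23,0,1],[0,0,0,0.0429,-0.23,0,1],[0,0,0,0.0429,-0.23,0,1],[0,0,0,0.0429,-0.23,0,1],[0,0,0,0.0429,-0.23,0,1],[0,0,0,0.0429,-0.23,0,1],[0,0,0,0.0429,-0.23,0,1],[0,0,0,0.0429,-0.23,0,1],[0,0,0,0.0429,-0.23,0,1]],
  ],
)

```text
time_s: 43.0
ee_pos: [503.1, -206.3, 196.4]
ee_rot: [180.0, -0.0, 177.7]
force: [0.1, 1.6, -3.0]
gripper_width: 13.5
gripper_force: 45.0
```

Request:
send_rows(
  targets=[
    [[0,0,0,0.0429,-0.23,0,1],[0,0,0,0,0,-0.1,1],[0,0,0,0,0,0,1]],
  ],
)

```text
time_s: 43.3
ee_pos: [509.9, -250.6, 173.6]
ee_rot: [179.8, -0.4, 177.6]
force: [-1.2, 1.0, -2.9]
gripper_width: 13.8
gripper_force: 45.0
```

Request:
send_rows(
  targets=[
    [[0,0,0,0,0,-0.2,1],[0,0,0,0,0,-0.2,1],[0,0,0,0,0,-0.17,1],[0,0,0,0,0,-0.1,1],[0,0,0,0,0,-0.035,1],[0,0,0,0,0,0,0],[0,0,0,0,0,0,0],[0,0,0,0,0,0,0],[0,0,0,0,0,0.1,0],[0,0,0,0,0,0.2,0],[0,0,0,0,0,0.25,0],[0,0,0,0,0,0.25,0]],
  ],
)

```text
time_s: 44.5
ee_pos: [512.1, -250.6, 198.7]
ee_rot: [-180.0, 0.1, 177.7]
force: [0.6, -0.7, -0.3]
gripper_width: 45.8
gripper_force: 0.0
```

Request:
send_rows(
  targets=[
    [[0,0,-0.022,0.18,0.04,0,0],[0,0,-0.022,0.18,0.04,0,0],[0,0,-0.022,0.18,0.04,0,0],[0,0,-0.022,0.18,0.04,0,0],[0,0,0,0,0,0,0],[0,0,0,0,0,0,0]],
  ],
)

```text
time_s: 45.1
ee_pos: [656.4, -218.3, 196.2]
ee_rot: [-180.0, 0.0, 169.9]
force: [-0.6, -0.9, -0.4]
gripper_width: 45.7
gripper_force: 0.0
```

```bash
python3 - <<'E'
from h import *
im,d,s,C=ribs("wrist",["blank"],45,75); save(im,"w8.png")
im,d,s,C=ribs("top",["bracket_1"],50,75); save(im,"t8.png")
E
```

```text
[ 656.4 -218.3  196.2] [-180.     0.   169.9] 45.7
blank 0.61 [258. 182.] rib [ 665.7 -218.    89.5   13.5  -10.3] [ 661.8 -217.7   56.7] 839
[ 655.3 -218.9  196.4] [-180.     0.   169.8] 45.7
bracket_1 0.73 [356. 249.] rib [ 3.915e+02 -3.628e+02  5.060e+01  1.410e+01 -1.000e-01] [ 393.2 -362.1   61.2] 78
bracket_1 0.63 [177. 131.] rib [806.9 275.3  53.6  14.6  76.3] [807.1 274.2  55.9] 63
```

View pics/w8.png

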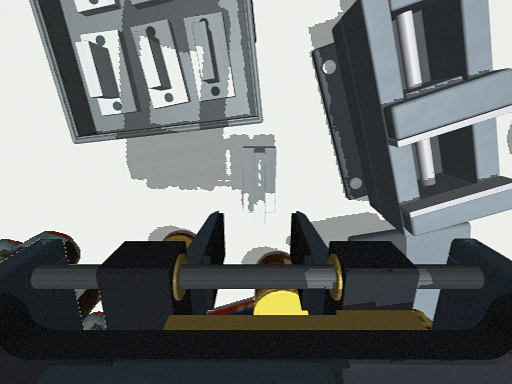

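View pics/t8.png

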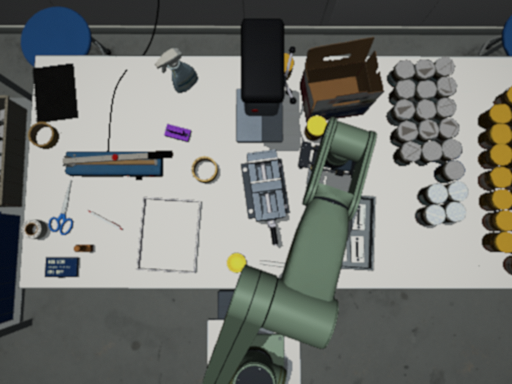

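```bash
python3 - <<'E'
from h import *
C=np.load("top.npy"); print(C[127,316],C[143,356],C[146,356])
T=C.reshape(-1,3); m=(T[:,0]>690)&(T[:,0]<860)&(T[:,1]<-100)&(T[:,1]>-420)&(T[:,2]>40); Q=T[m]
for x in range(690,860,15):
    k=(Q[:,0]>=x)&(Q[:,0]<x+15); print(x,k.sum(),Q[k].max(0).round() if k.any() else'',Q[k].min(0).round() if k.any() else'')
E
```

```text
[ 804.30163413 -213.77673946   99.55329732] [ 747.89399342 -348.65476836  102.7653238 ] [ 739.15302998 -350.25244919   95.20360464]
690 18 [ 704. -217.   63.] [ 690. -233.   41.]
705 10 [ 720. -220.  106.] [ 705. -355.   49.]
720 101 [ 735. -324.  105.] [ 720. -376.   41.]
735 101 [ 750. -318.  106.] [ 735. -385.   41.]
750 97 [ 764. -317.  106.] [ 750. -386.   42.]
765 95 [ 780. -209.  104.] [ 765. -381.   41.]
780 132 [ 795. -100.  399.] [ 780. -371.   41.]
795 124 [ 810. -100.  407.] [ 795. -252.   40.]
810 93 [ 825. -101.  390.] [ 810. -252.   40.]
825 73 [ 840. -102.  381.] [ 825. -249.   89.]
840 345 [ 855. -187.  275.] [ 840. -270.   49.]
855 202 [ 860. -186.  282.] [ 855. -298.   42.]
```

Request:
send_rows(
  targets=[
    [[0,0,0,0.048,0.004,-0.12,0],[0,0,0,0,0,-0.2,0],[0,0,0,0,0,-0.2,0],[0,0,0,0,0,-0.2,0],[0,0,0,0,0,-0.12,0],[0,0,0,0,0,0,1],[0,0,0,0,0,0,1],[0,0,0,0,0,0,1],[0,0,0,0,0,0,1],[0,0,0,0,0,0,1],[0,0,0,0,0,0,1],[0,0,0,0,0,0,1]],
  ],
)

```text
time_s: 46.5
ee_pos: [666.8, -218.2, 29.8]
ee_rot: [-180.0, 0.2, 169.8]
force: [-0.9, 0.7, 7.8]
gripper_width: 13.8
gripper_force: 45.0
```

Request:
send_rows(
  targets=[
    [[0,0,0,0,0,0.1,1],[0,0,0,0,0,0.2,1],[0,0,0,0,0,0.22,1],[0,0,0,0,0,0.22,1],[0,0,0,0,0,0.2,1],[0,0,0,0,0,0,1],[0,0,0,0,0,0,1]],
  ],
)

```text
time_s: 47.2
ee_pos: [665.6, -217.7, 216.0]
ee_rot: [-180.0, 0.0, 169.8]
force: [-0.8, 0.4, -3.1]
gripper_width: 14.0
gripper_force: 45.0
```

```bash
python3 - <<'E'
from h import *
im,d,s,C=ribs("wrist",["blank"],1,300); T=C[(d>0)]
a=np.radians(8.2); o=np.array([663,-36.5]); R=np.array([[np.cos(a),np.sin(a)],[-np.sin(a),np.cos(a)]])
L=(T[:,:2]-o)@R.T
m=(abs(L[:,1])<55)&(T[:,2]>122)&(T[:,2]<142)&(abs(L[:,0])<90); print(m.sum())
for lo,hi in((-90,-10),(10,60)):
    k=m&(L[:,0]>lo)&(L[:,0]<hi); print(np.percentile(L[k],[.5,1,50,99,99.5],axis=0).round(1) if k.sum()>9 else k.sum(), rect(T[k]) if k.sum()>9 else'')
E
```

```text
[ 665.6 -217.7  216. ] [-180.     0.   169.8] 14.0
blank 0.88 [258. 200.] rib [ 664.8 -218.2   90.6   44.2  -10.1] [ 640.4 -215.6  241.7] 4883
7801
[[-77.8 -46.4]
 [-77.8 -46.2]
 [-60.8   2.7]
 [-42.3  51.7]
 [-42.1  52.4]] [603.4 -41.5 100.9  36.4 -81.9]
[[ 21.5 -46.6]
 [ 21.6 -46.5]
 [ 33.    2.8]
 [ 48.9  51.5]
 [ 49.2  52.1]] [697.7 -27.9 101.1  28.5 -82.1]
```

Request:
send_rows(
  targets=[
    [[0,0,-0.0885,-0.0042,0.1013,0,1],[0,0,-0.0885,-0.0042,0.1013,0,1],[0,0,-0.0885,-0.0042,0.1013,0,1],[0,0,-0.0885,-0.0042,0.1013,0,1],[0,0,-0.0885,-0.0042,0.1013,0,1],[0,0,-0.0885,-0.0042,0.1013,0,1],[0,0,-0.0885,-0.0042,0.1013,0,1],[0,0,-0.0885,-0.0042,0.1013,0,1],[0,0,-0.0885,-0.0042,0.1013,0,1],[0,0,0,0,0,0,1],[0,0,0,0,0,0,1]],
  ],
)

```text
time_s: 48.4
ee_pos: [657.4, -35.5, 213.6]
ee_rot: [-179.8, 0.0, 98.3]
force: [-0.7, 0.1, -2.1]
gripper_width: 13.9
gripper_force: 45.0
```

```bash
python3 - <<'E'
from h import *
im,d,s,C=ribs("wrist",["blank"],120,300); T=C[(d>0)]; save(im,"w9.png")
a=np.radians(8.2); o=np.array([663,-36.5]); R=np.array([[np.cos(a),np.sin(a)],[-np.sin(a),np.cos(a)]])
L=(T[:,:2]-o)@R.T
for lo,hi in((-90,-30),(10,60)):
    k=(abs(L[:,1])<60)&(T[:,2]>122)&(T[:,2]<142)&(L[:,0]>lo)&(L[:,0]<hi); print(np.percentile(L[k],[.5,1,50,99,99.5],axis=0).round(1), rect(T[k]))
E
```

```text
[657.4 -35.5 213.6] [-179.8    0.    98.3] 13.9
blank 0.79 [257. 201.] rib [657.7 -35.2  90.6  44.3 -81.8] [655.7 -10.8 239.3] 4975
blank 0.64 [ 62. 190.] rib [444.1 -63.6  67.4  20.1   6.8] [446.3 -63.4 124.6] 1096
[[-77.2 -44.9]
 [-76.8 -44.3]
 [-58.7   8.7]
 [-41.7  53. ]
 [-41.6  53.5]] [603.5 -41.4 100.2  36.4 -82. ]
[[ 22.3 -44.3]
 [ 22.6 -43.2]
 [ 37.   11.1]
 [ 49.6  53.1]
 [ 49.9  53.3]] [698.5 -27.3  98.8  27.9 -81.3]
```

View pics/w9.png

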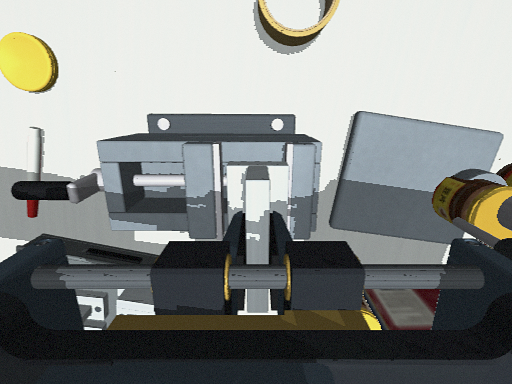

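Request:
send_rows(
  targets=[
    [[0,0,0,0.003,0.011,-0.1,1],[0,0,0,0,0,-0.1,1],[0,0,0,0,0,-0.1,1],[0,0,0,0,0,-0.05,1],[0,0,0,0,0,-0.025,1],[0,0,0,0,0,0,1],[0,0,0,0,0,0,1]],
  ],
)

```text
time_s: 49.2
ee_pos: [659.5, -33.6, 141.4]
ee_rot: [179.9, 0.0, 98.1]
force: [0.3, 0.7, -1.6]
gripper_width: 13.7
gripper_force: 45.0
```

Request:
send_rows(
  targets=[
    [[0,0,0,0,0,-0.008,1],[0,0,0,0,0,0,1]],
  ],
)

```text
time_s: 49.4
ee_pos: [659.5, -33.4, 139.9]
ee_rot: [179.9, 0.0, 98.2]
force: [-0.4, -0.1, 1.1]
gripper_width: 13.7
gripper_force: 45.0
```

Request:
send_rows(
  targets=[
    [[0,0,0,0,0,-0.003,1],[0,0,0,0,0,0,0.2],[0,0,0,0,0,0,0.2],[0,0,0,0,0,0,0.2],[0,0,0,0,0,0.1,0.2],[0,0,0,0,0,0.2,0.2],[0,0,0,0,0,0.2,0],[0,0,0,0,0,0,0],[0,0,0,0,0,0,0]],
  ],
)

```text
time_s: 50.3
ee_pos: [659.1, -33.3, 239.3]
ee_rot: [179.9, 0.0, 98.1]
force: [0.2, -0.1, -0.8]
gripper_width: 45.6
gripper_force: 0.0
```

```bash
python3 - <<'E'
from h import *
im,d,s,C=ribs("wrist",["blank"],155,180); save(im,"w10.png")
E
```

```text
[659.1 -33.3 239.3] [179.9   0.   98.1] 45.6
blank 0.95 [260. 189.] rib [660.2 -33.   90.3  13.7 -82.2] [659.5 -28.6 166.7] 1323
```

View pics/w10.png

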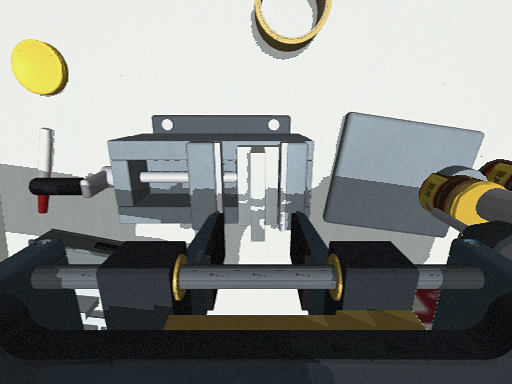

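Request:
send_rows(
  targets=[
    [[0,0,-0.0909,-0.1025,-0.0147,0,0],[0,0,-0.0909,-0.1025,-0.0147,0,0],[0,0,-0.0909,-0.1025,-0.0147,0,0],[0,0,-0.0909,-0.1025,-0.0147,0,0],[0,0,-0.0909,-0.1025,-0.0147,0,0],[0,0,-0.0909,-0.1025,-0.0147,0,0],[0,0,-0.0909,-0.1025,-0.0147,0,0],[0,0,-0.0909,-0.1025,-0.0147,0,0],[0,0,-0.0909,-0.1025,-0.0147,0,0],[0,0,-0.0909,-0.1025,-0.0147,0,0],[0,0,-0.0909,-0.1025,-0.0147,-0.1,0],[0,0,0,0,0,0,0]],
  ],
)

```text
time_s: 51.6
ee_pos: [428.6, -65.2, 215.2]
ee_rot: [-179.8, 0.5, 8.1]
force: [-0.3, 0.2, -0.1]
gripper_width: 45.7
gripper_force: 0.0
```

```bash
python3 - <<'E'
from h import *
im,d,s,C=ribs("wrist",["crank_peg"],110,130); save(im,"w11.png")
T=C[d>0]; Q=T[(T[:,0]>390)&(T[:,0]<460)&(abs(T[:,1]+70)<40)&(T[:,2]>105)&(T[:,2]<130)]
print(rect(Q),Q.mean(0),np.percentile(Q[:,2],98))
E
```

```text
[428.6 -65.2 215.2] [-179.8    0.5    8.1] 45.7
crank_peg 0.92 [261. 183.] rib [437.3 -66.6  55.6  19.3   7.5] [439.4 -66.4 124.2] 980
crank_peg 0.38 [261. 168.] rib [441.  -66.6  72.4  20.8   9.1] [445.9 -65.6 124.4] 1277
[433.2 -66.9  56.9  18.9   8.8] [435.14830738 -66.77757868 123.56143341] 126.40433887326799
```

Request:
send_rows(
  targets=[
    [[0,0,0,0,-0.004,-0.1,0],[0,0,0,0,0,-0.2,0],[0,0,0,0,0,-0.2,0],[0,0,0,0,0,-0.135,0],[0,0,0,0,0,0,1],[0,0,0,0,0,0,1],[0,0,0,0,0,0,1],[0,0,0,0,0,0,1],[0,0,0,0,0,0,1],[0,0,0,0,0,0,1],[0,0,0,0,0,0,1]],
  ],
  grip_force=60,
)

```text
time_s: 52.8
ee_pos: [435.2, -66.3, 92.9]
ee_rot: [180.0, -0.3, 8.1]
force: [1.7, 3.9, 6.3]
gripper_width: 18.9
gripper_force: 60.0
```

Request:
send_rows(
  targets=[
    [[0,0,0,0.0074,-0.0512,-0.0068,1],[0,0,0,0.0069,-0.0478,-0.02,1],[0,0,0,0.0059,-0.041,-0.0318,1],[0,0,0,0.0045,-0.0315,-0.0414,1],[0,0,0,0.0029,-0.0198,-0.0483,1],[0,0,0,0.001,-0.0067,-0.0518,1],[0,0,0,-0.001,0.0067,-0.0518,1],[0,0,0,-0.0029,0.0198,-0.0483,1],[0,0,0,-0.0045,0.0315,-0.0414,1],[0,0,0,-0.0059,0.041,-0.0318,1],[0,0,0,-0.0069,0.0478,-0.02,1],[0,0,0,-0.0074,0.0512,-0.0068,1]],
  ],
)

```text
time_s: 54.0
ee_pos: [435.4, -67.4, 12.9]
ee_rot: [179.8, -0.3, 8.2]
force: [-0.1, -6.7, 13.1]
gripper_width: 18.7
gripper_force: 60.0
```

Good; rise on the other side.

Request:
send_rows(
  targets=[
    [[0,0,0,-0.0074,0.0512,0.0068,1],[0,0,0,-0.0069,0.0478,0.02,1],[0,0,0,-0.0059,0.041,0.0318,1],[0,0,0,-0.0045,0.0315,0.0414,1],[0,0,0,-0.0029,0.0198,0.0483,1],[0,0,0,-0.001,0.0067,0.0518,1],[0,0,0,0.001,-0.0067,0.0518,1],[0,0,0,0.0029,-0.0198,0.0483,1],[0,0,0,0.0045,-0.0315,0.0414,1],[0,0,0,0.0059,-0.041,0.0318,1],[0,0,0,0.0069,-0.0478,0.02,1],[0,0,0,0.0074,-0.0512,0.0068,1]],
  ],
)

```text
time_s: 55.2
ee_pos: [435.0, -65.0, 93.1]
ee_rot: [-179.9, -0.3, 8.1]
force: [4.7, 7.5, -0.2]
gripper_width: 19.1
gripper_force: 60.0
```

Request:
send_rows(
  targets=[
    [[0,0,0,0.0074,-0.0512,-0.0068,1],[0,0,0,0.0069,-0.0478,-0.02,1],[0,0,0,0.0059,-0.041,-0.0318,1],[0,0,0,0.0045,-0.0315,-0.0414,1],[0,0,0,0.0029,-0.0198,-0.0483,1],[0,0,0,0.001,-0.0067,-0.0518,1],[0,0,0,-0.001,0.0067,-0.0518,1],[0,0,0,-0.0029,0.0198,-0.0483,1],[0,0,0,-0.0045,0.0315,-0.0414,1],[0,0,0,-0.0059,0.041,-0.0318,1],[0,0,0,-0.0069,0.0478,-0.02,1],[0,0,0,-0.0074,0.0512,-0.0068,1]],
  ],
)

```text
time_s: 56.4
ee_pos: [435.4, -67.4, 12.9]
ee_rot: [179.8, -0.3, 8.2]
force: [-0.6, -6.7, 11.8]
gripper_width: 19.3
gripper_force: 60.0
```

Request:
send_rows(
  targets=[
    [[0,0,0,-0.0074,0.0512,0.0068,1],[0,0,0,-0.0069,0.0478,0.02,1],[0,0,0,-0.0059,0.041,0.0318,1],[0,0,0,-0.0045,0.0315,0.0414,1],[0,0,0,-0.0029,0.0198,0.0483,1],[0,0,0,-0.001,0.0067,0.0518,1]],
  ],
)

```text
time_s: 57.0
ee_pos: [429.3, -25.2, 51.3]
ee_rot: [-179.9, -0.2, 8.1]
force: [6.8, 7.2, -10.4]
gripper_width: 18.8
gripper_force: 60.0
```

Request:
send_rows(
  targets=[
    [[0,0,0,0.001,-0.0067,0.0518,1],[0,0,0,0.0029,-0.0198,0.0483,1],[0,0,0,0.0045,-0.0315,0.0414,1]],
  ],
)

```text
time_s: 57.3
ee_pos: [430.8, -35.8, 80.4]
ee_rot: [-179.7, -0.2, 8.1]
force: [4.7, 10.8, -1.9]
gripper_width: 19.0
gripper_force: 60.0
```

Request:
send_rows(
  targets=[
    [[0,0,0,0.0059,-0.041,0.0318,1],[0,0,0,0.0069,-0.0478,0.02,1],[0,0,0,0,0,0,1]],
  ],
)

```text
time_s: 57.6
ee_pos: [433.7, -55.7, 91.8]
ee_rot: [-179.9, -0.3, 8.1]
force: [0.6, 6.3, 10.1]
gripper_width: 19.0
gripper_force: 60.0
```

Request:
send_rows(
  targets=[
    [[0,0,0,0.004,-0.026,0.0045,1],[0,0,0,0,0,0,1]],
  ],
)

```text
time_s: 57.8
ee_pos: [434.4, -60.6, 92.7]
ee_rot: [-179.9, -0.3, 8.1]
force: [1.2, 6.5, 9.6]
gripper_width: 18.9
gripper_force: 60.0
```

Request:
send_rows(
  targets=[
    [[0,0,0,0.0035,-0.025,0.0023,1],[0,0,0,0,0,0,1]],
  ],
)

```text
time_s: 58.0
ee_pos: [435.0, -65.1, 92.9]
ee_rot: [-179.9, -0.3, 8.1]
force: [2.2, 9.0, 8.0]
gripper_width: 18.9
gripper_force: 60.0
```

Request:
send_rows(
  targets=[
    [[0,0,0,0.0014,-0.01,0,1],[0,0,0,0,0,0,1]],
  ],
)

```text
time_s: 58.2
ee_pos: [435.2, -66.6, 92.9]
ee_rot: [-179.8, -0.3, 8.0]
force: [1.2, 10.0, 7.8]
gripper_width: 18.7
gripper_force: 60.0
```

Request:
send_rows(
  targets=[
    [[0,0,0,0.0014,-0.01,0,1],[0,0,0,0,0,0,1]],
  ],
)

```text
time_s: 58.4
ee_pos: [435.4, -68.2, 92.8]
ee_rot: [-179.8, -0.3, 8.0]
force: [2.3, 11.9, 7.5]
gripper_width: 18.6
gripper_force: 60.0
```

Request:
send_rows(
  targets=[
    [[0,0,0,0.0014,-0.01,-0.0005,1],[0,0,0,0,0,0,1]],
  ],
)

```text
time_s: 58.6
ee_pos: [435.7, -69.9, 92.6]
ee_rot: [-179.8, -0.3, 8.0]
force: [2.8, 12.3, 6.9]
gripper_width: 19.0
gripper_force: 60.0
```

Request:
send_rows(
  targets=[
    [[0,0,0,0.0014,-0.01,-0.001,1],[0,0,0,0,0,0,1]],
  ],
)

```text
time_s: 58.8
ee_pos: [435.9, -71.6, 92.4]
ee_rot: [-179.7, -0.3, 8.0]
force: [2.7, 14.1, 6.6]
gripper_width: 18.9
gripper_force: 60.0
```

Request:
send_rows(
  targets=[
    [[0,0,0,0.0014,-0.01,-0.0015,1],[0,0,0,0,0,0,1]],
  ],
)

```text
time_s: 59.0
ee_pos: [436.1, -73.3, 92.0]
ee_rot: [-179.7, -0.3, 8.0]
force: [3.4, 15.5, 7.3]
gripper_width: 18.9
gripper_force: 60.0
```

Continue a bit to 18 N, then release and look.

Request:
send_rows(
  targets=[
    [[0,0,0,0.0014,-0.01,-0.0018,1],[0,0,0,0,0,0,1]],
  ],
)

```text
time_s: 59.2
ee_pos: [436.4, -74.9, 91.6]
ee_rot: [-179.6, -0.3, 8.0]
force: [2.2, 16.7, 6.9]
gripper_width: 18.9
gripper_force: 60.0
```

Request:
send_rows(
  targets=[
    [[0,0,0,0.0014,-0.01,-0.0022,1],[0,0,0,0,0,0,1]],
  ],
)

```text
time_s: 59.4
ee_pos: [436.6, -76.6, 91.1]
ee_rot: [-179.6, -0.2, 8.0]
force: [3.6, 19.2, 6.2]
gripper_width: 18.8
gripper_force: 60.0
```

Request:
send_rows(
  targets=[
    [[0,0,0,0.0014,-0.01,-0.0025,1],[0,0,0,0,0,0,1],[0,0,0,0,0,0,1]],
  ],
)

```text
time_s: 59.7
ee_pos: [436.8, -78.2, 90.6]
ee_rot: [-179.6, -0.2, 8.0]
force: [3.6, 18.7, 6.4]
gripper_width: 18.7
gripper_force: 60.0
```

Request:
send_rows(
  targets=[
    [[0,0,0,0,0,0,0],[0,0,0,0,0,0,0],[0,0,0,0,0,0,0],[0,0,0,0,0,0.15,0],[0,0,0,0,0,0.25,0],[0,0,0,0,0,0.25,0],[0,0,0,-0.1,0.2,0,0],[0,0,0,-0.1,0.2,0,0],[0,0,0,0,0.2,0,0],[0,0,0,0,0.2,0,0],[0,0,0,0,0.2,0,0],[0,0,0,0,0.2,0,0]],
  ],
)

```text
time_s: 60.9
ee_pos: [394.9, 158.6, 219.7]
ee_rot: [179.9, -0.0, 8.2]
force: [0.9, -0.1, -0.4]
gripper_width: 45.8
gripper_force: 0.0
```

```bash
python3 - <<'E'
from h import *
im,d,s,C=ribs("top",["bracket_1","blank","bracket_in_vise"],45,180); save(im,"t12.png")
T=C[d>0]; a=np.radians(8.3); o=np.array([663,-33]); R=np.array([[np.cos(a),np.sin(a)],[-np.sin(a),np.cos(a)]])
L=(T[:,:2]-o)@R.T
for z0,z1 in((122,140),(150,180)):
    k=(abs(L[:,1])<60)&(abs(L[:,0])<90)&(T[:,2]>z0)&(T[:,2]<z1); print(z0,rect(T[k]),np.median(T[k,2])); print(np.histogram(L[k,0],bins=np.arange(-80,64,6)))
k=(abs(T[:,0]-435)<110)&(abs(T[:,1]-296)<90)&(T[:,2]>12); print("tray>12",k.sum())
b=cv2.resize(im[110:280,230:400],(680,680),interpolation=cv2.INTER_CUBIC)[:600]; save(b,"t12c.png")
E
```

```text
[394.9 158.6 219.7] [179.9  -0.    8.2] 45.8
bracket_1 0.88 [340. 246.] rib [ 394.7 -301.9   50.8   15.1    0. ] [ 396.4 -300.5   60.7] 82
bracket_1 0.7 [179. 130.] rib [806.6 275.5  52.5  15.9  73.6] [806.7 274.7  55.4] 70
bracket_1 0.67 [356. 247.] rib [ 391.4 -362.3   51.1   14.8   -1.6] [ 393.1 -361.5   60.6] 83
bracket_1 0.55 [343. 210.] rib [ 524.3 -329.1   52.8   15.6   -4.8] [ 522.7 -328.7   60.1] 84
bracket_1 0.52 [323. 216.] rib [ 506.8 -249.6   52.3   14.4   -2.5] [ 506.9 -249.    60.6] 80
bracket_1 0.45 [264. 153.] rib [695.8 -28.7  98.9  28.4 -81.3] [696.4 -27.6 129.7] 241
blank 0.91 [265. 168.] rib [662.4 -35.1  94.6  46.5 -83.1] [657.3 -34.3 130.3] 370
bracket_in_vise 0.82 [360. 215.] rib [ 503.8 -372.2   52.8   16.2   -6.2] [ 502.6 -370.3   60.1] 85
122 [656.6 -34.4 108.3  99.7   8.2] 129.09809963761722
(array([ 0,  0,  0, 45, 52, 53, 56, 52, 57, 40, 45, 49,  1,  0,  1, 34, 53,
       54, 55, 48, 56, 10,  0]), array([-80, -74, -68, -62, -56, -50, -44, -38, -32, -26, -20, -14,  -8,
        -2,   4,  10,  16,  22,  28,  34,  40,  46,  52,  58]))
150 [660.9 -34.1  88.8  15.5 -81.5] 164.86100714455324
(array([ 0,  0,  0,  0,  0,  0,  0,  0,  0,  0,  0, 29, 53, 51,  6,  0,  0,
        0,  0,  0,  0,  0,  0]), array([-80, -74, -68, -62, -56, -50, -44, -38, -32, -26, -20, -14,  -8,
        -2,   4,  10,  16,  22,  28,  34,  40,  46,  52,  58]))
tray>12 127
```

View pics/t12c.png

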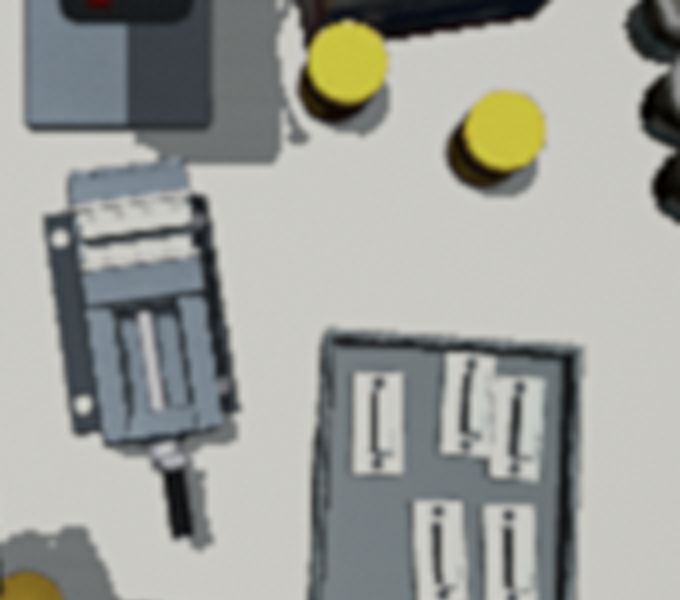

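```bash
python3 -c "
from workcell import env
print(env.job_done())"
```

```text
the job is handed in; nothing more can be done
None
```

The job is handed in: all five finished brackets are in the tote, and the blank stands upright and centred in the vise, clamped with about 19 N at the peg; the tape roll was left alone. My grip slipped off the crank peg once while opening, and one bracket was knocked aside inside the tote but still lies flat.

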